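Turn over, photograph and rack the amplifier modules

TASK

Turn every amplifier module over on the inspection mat so that it lies flat with its bare metal base face up, and when all of them lie so, press the camera's capture button fully down to photograph the bases. Then slide each module, short end down, fully home into a slot of its own in the storage rack and leave it standing there. Do not disturb the multimeter, the solder reel or the hand microphone.

Things in the scene. Friction and masses are not known exactly. Their poses are not given: they have to be found in the camera images.
- module1: Amplifier module, 240 g: bare aluminium base plate 84 x 58 x 12 mm; on its other face a green board 46 x 58 x 2 mm over the middle (19 mm bare flanges at both ends) and two black ferrite blocks 15 x 36 x 12 mm, tops 26 mm from the base face. Origin: centre of the bare base face; z points from there out through the components, x along the 84 mm length, y along the width. Starts components up.
- module2: Amplifier module like module1 (all are alike). Origin: centre of the bare base face; z points from there out through the components, x along the 84 mm length, y along the width. Turned over it lies level on its ferrite blocks, base face 26 mm above the mat.
- module3: Amplifier module like module1 (all are alike). Origin: centre of the bare base face; z points from there out through the components, x along the 84 mm length, y along the width. Only two or three of the four modules are present; absent ones read None.
- module4: Amplifier module like module1 (all are alike). Origin: centre of the bare base face; z points from there out through the components, x along the 84 mm length, y along the width. The 14 mm thick side edges over the middle 46 mm (plate plus board) can be gripped across the 58 mm width.
- mat: Black rubber inspection mat fixed to the bench, 320 x 460 x 3 mm (x, y, z), top face 3 mm above the bench. Origin: centre of its underside; it is what the camera sees.
- rack: Black plastic rack fixed to the bench: block 40 x 200 x 30 mm (x, y, z; origin: centre of underside) with four open slots across it, 45 mm apart along y, 15 mm wide (19 at the mouth), 18 deep, floors 12 mm above the bench. A module stands in a slot short end down, faces to +y and -y, its 58 mm width along x, overhanging 9 mm each side, centre 54 mm above the bench; it may lean a few degrees.
- slot1 (a point): Centre of the floor of a rack slot (slots 1 to 4 along the rack's +y), 12 mm above the bench; axes as the rack's. All slots are empty at the start.
- slot2 (a point): Centre of the floor of a rack slot (slots 1 to 4 along the rack's +y), 12 mm above the bench; axes as the rack's. All slots are empty at the start.
- slot3 (a point): Centre of the floor of a rack slot (slots 1 to 4 along the rack's +y), 12 mm above the bench; axes as the rack's. All slots are empty at the start.
- slot4 (a point): Centre of the floor of a rack slot (slots 1 to 4 along the rack's +y), 12 mm above the bench; axes as the rack's. All slots are empty at the start.
- capture_top (a point): Centre of the top of the camera's capture button, a round black push button 30 mm across in a dark ring on a grey trigger box 75 x 60 x 26 mm fixed to the bench; pressed straight down.
- capture (a joint): Travel of the capture button in m: 0 released, 0.006 fully down (spring, about 5 N when fully down; counts from 0.0045).
- multimeter: Bystander: yellow handheld multimeter 160 x 78 x 34 mm lying on its back. Origin: centre of its underside.
- reel: Bystander: reel of solder wire with black flanges, 64 mm across, 45 mm tall, standing on end. Origin: centre of its underside.
- speaker_mic: Bystander: black hand microphone 85 x 60 x 30 mm. Origin: centre of its underside.
There are look-alikes about, which are no part of the job. Of the things that look like the rack, take the one that is farthest to the robot's left at the start. What is shaped like the module4 but purple is not meant.

How it is judged (in metres and radians):
On the way, in this order (a step that is already met when the one before it is completed fails the run):
1. every module present lies base face up, flat and at rest on the mat (angle between each of module1, module2, module3, module4's own z axis and vertical above 3.04 rad and height (world z) of module1 between 0.02 and 0.036 m and x of module1 in the frame of mat between -0.16 and 0.16 m and y of module1 in the frame of mat between -0.23 and 0.23 m and linear speed of each of module1, module2, module3, module4 below 0.03 m/s and height (world z) of module2 between 0.02 and 0.036 m and x of module2 in the frame of mat between -0.16 and 0.16 m and y of module2 in the frame of mat between -0.23 and 0.23 m and height (world z) of module3 between 0.02 and 0.036 m and x of module3 in the frame of mat between -0.16 and 0.16 m and y of module3 in the frame of mat between -0.23 and 0.23 m and height (world z) of module4 between 0.02 and 0.036 m and x of module4 in the frame of mat between -0.16 and 0.16 m and y of module4 in the frame of mat between -0.23 and 0.23 m), for 0.4 s.
2. the capture button is pressed while all the modules still lie base face up on the mat (all of step 1 and value of joint capture above 0.0045 m), for 0.1 s.
At the end, for the whole second after the job is handed in: Every module present stands at rest on a short end in a rack slot, seated (its centre 44 to 62 mm above the bench, that is on the slot floor), its length within 0.30 rad of vertical and its centre within 18 mm of the rack's long centre line (z of module1 in the frame of rack between 0.044 and 0.062 m and (angle between module1's own x axis and vertical below 0.3 rad or angle between module1's own x axis and vertical above 2.84 rad) and x of module1 in the frame of rack between -0.018 and 0.018 m and y of module1 in the frame of rack between -0.1 and 0.1 m and linear speed of each of module1, module2, module3, module4 below 0.03 m/s and z of module2 in the frame of rack between 0.044 and 0.062 m and (angle between module2's own x axis and vertical below 0.3 rad or angle between module2's own x axis and vertical above 2.84 rad) and x of module2 in the frame of rack between -0.018 and 0.018 m and y of module2 in the frame of rack between -0.1 and 0.1 m and z of module3 in the frame of rack between 0.044 and 0.062 m and (angle between module3's own x axis and vertical below 0.3 rad or angle between module3's own x axis and vertical above 2.84 rad) and x of module3 in the frame of rack between -0.018 and 0.018 m and y of module3 in the frame of rack between -0.1 and 0.1 m and z of module4 in the frame of rack between 0.044 and 0.062 m and (angle between module4's own x axis and vertical below 0.3 rad or angle between module4's own x axis and vertical above 2.84 rad) and x of module4 in the frame of rack between -0.018 and 0.018 m and y of module4 in the frame of rack between -0.1 and 0.1 m); the robot touches nothing.
It fails at once if the multimeter is moved more than 30 mm (distance of multimeter from where it was at the start of the episode above 0.03 m).
It fails at once if the reel is moved more than 30 mm (distance of reel from where it was at the start of the episode above 0.03 m).
It fails at once if the speaker mic is moved more than 30 mm (distance of speaker_mic from where it was at the start of the episode above 0.03 m).
Of module1, module2, module3, module4 only 2 to 3 are there at a start; the rules pass over those that are not, and their reading is None.
At some moment in a run one of module1, module2, module3, module4 may be knocked a few centimetres aside while the robot is not near it.
It also fails if it takes over 210 s, if anything falls off the work surface, if the arm or the gripper's body presses on something with over 40 N, if the wrist force passes 120 N, or if a joint passes its speed limit or range.

ROBOT

A 6-joint arm with a two-finger parallel gripper is mounted at the origin on the work surface. World frame = base frame: x ahead of the robot, y to its left, z up, the work surface at z = 0. Lengths are in mm, angles in degrees, forces in N, time in s.
With the tool pointing down it reaches from about 350 to 850 mm from the base axis. Payload 8.1 kg.
Tool frame: the origin (TCP) lies on the centre line of the jaws, within the pads' length; the fingertips stand 14 mm ahead of it and the grasp point (between the pads) lies 5 mm behind it; z points along the fingers, y is the line along which they close (so a half turn about z gives the same grasp; the last joint's range is limited). The gripper opens to 85 mm and grips with 20 to 120 N. Pads are 22 mm wide; open, the fingers measure 114 mm over their backs; the gripper's body (76 mm by 85 mm) begins 54 mm behind the grasp point. The pads swing forward as they close: fully open they stand 13 mm farther back than shut.
Start: joints at [68.102, 7.471, 85.268, -0, 87.261, -4.893], TCP at [175.455, 573.778, 245.292] pointing down, gripper open.
Joint ranges: [-169.43, 169.43], [-51.17, 129.36], [1.28, 143.12], [-76.62, 256.62], [0, 156.53], [-152.29, 152.29]. Speed limits (degrees/s): [136.94, 136.94, 159.86, 180, 180, 180].

INTERFACE

Orientations are given as [roll, pitch, yaw] about the fixed x, y, z axes, in that order (R = Rz(yaw) Ry(pitch) Rx(roll)).
In Python, from bench import sense, snapshot, camera_info, hand_in gives the robot as it stands. The module is installed in compiled form; this text tells all that it offers.
- The arm moves only by the tool apply_moves, never from a script. Its argument "deltas" is a list of rows, each a list of 7 numbers: the shift along the tool's x, y, z scaled (see below), then the turn, a rotation vector about the tool's x, y, z scaled (see below), then the opening, from 0 (shut) to 1 (fully open). In form: [[dx, dy, dz, ax, ay, az, claw], ...]. A call has 1 to 8 rows; each row shifts and turns the commanded pose from where the row before left it, along the tool's axes as they then stand; what a row does not reach is not made up. The controller multiplies each number of a shift by 0.03 m and each number of a turn by 0.08 rad. A row lasts 1/8 s, in which the tool goes at most 62.5 mm and 10.7 degrees, less where a joint would pass 70% of its speed; a pose out of reach is approached as far as the arm can. A call with a number of a shift or a turn outside -1 to 1 is refused whole. A call with a gripper value outside its range is refused whole. The fingers move at their own pace and stop on an object; "grip_force" is the grip in N (left out, the last holds). Time passes only in rows, so rows that do not move let the fingers close. It gives the time, the measured TCP pose, the force, the opening and the grip force at its end, in the units of the state.
- sense(): the state, without advancing time (a new reading comes with each control period).
- snapshot(name): name is "scene" or "top" or "wrist"; returns the picture (480x640x3 uint8, red, green, blue); there is no depth.
- camera_info(name): a dict with "vertical_fov" (degrees; the focal length in pixels is half the picture's height over the tangent of half this angle, whatever the lens; pixels are square), "cx", "cy" (the principal point, pixels), "k1" (the pictures are not rectified: a ray, as slopes to the right and down, at radius r is drawn at 1 + k1 r^2 times it, then the intrinsics apply), "origin" and "rotation" of the camera in the world; the wrist camera has in their place "tool_from_camera" (4x4, takes a point from camera to tool coordinates, whose origin is the TCP and whose axes are the flange's). Camera axes: x right, y up, looking along -z (the intrinsics and any distortion apply to the point x, -y, -z); pixel columns grow to the right and rows downward; lengths in mm; the calibration is good to about 2 mm. A picture is of the moment at which its call begins: read the wrist's pose just before it. camera_info takes no time and is no camera call.
- hand_in(): hands the job in; it is judged then, once.
The state is a dict: "time": time; "joint_pos": joint angles; "qd": joint speeds; "joint_efforts": joint torques, N m; "tool_pos": TCP position; "tcp_rot": TCP orientation; "ft_force": force on the tool from outside, world axes, zero at the start; "wrist_torque": the same for the moment, N m; "finger_gap": finger opening in mm; "grip_force": force on a finger pad.
Only numpy, scipy, OpenCV 4.12 (cv2) and the standard library are available. Lean on these libraries where they do the work, as an engineer would, in place of code of your own. Each camera call takes 0.05 s, during which the arm holds its last target. There are 200 camera calls.

## Working session

There is one attempt and no reset: what is moved stays moved. The work goes in short steps, Python scripts to look and compute and a tool call to move; the robot and the scene stay as the last step left them, time stands still between calls to the robot, and variables do not carry over. Pictures are saved under pics/ and viewed, at most 14 in all, crops included, and the job is handed in when it is done.

Besides the shell and the picture viewer there is one more tool, called as name(argument=value, ...), one argument or row to a line, values as JSON. apply_moves: Moves the arm, as the interface text tells. Its arguments: {"type":"object","properties":{"deltas":{"type":"array"},"grip_force":{"type":"number"}},"required":["deltas"]}

```bash
mkdir -p pics
python3 - <<'E'
from bench import *
import cv2
for n in("scene","top","wrist"):
    cv2.imwrite(f"pics/{n}0.png",snapshot(n)[:,:,::-1]); print(n,camera_info(n))
print(sense())
E
```

```text
scene {'vertical_fov': 50.70557075360789, 'cx': 309.186268252339, 'cy': 235.6202136832271, 'k1': -0.0786247908948953, 'origin': array([1486.51772637, -848.78668084,  776.1465266 ]), 'rotation': array([58.82074067,  0.2126071 , 50.93368545])}
top {'vertical_fov': 42.707687324538966, 'cx': 326.40563221684596, 'cy': 240.17755201744717, 'k1': -0.15957023393456948, 'origin': array([ 376.82345639, -110.69438646, 1507.77129942]), 'rotation': array([  7.94074383,   0.41898364, -90.30609461])}
wrist {'vertical_fov': 58.258513594871594, 'cx': 324.7312113811062, 'cy': 240.9163456718165, 'k1': -0.08648931332124761, 'tool_from_camera': array([[ 3.45376735e-04,  9.44838153e-01,  3.27537396e-01,
         8.46535506e+01],
       [ 9.99999810e-01, -4.93742027e-04,  3.69819256e-04,
         1.38414066e-01],
       [ 5.11138321e-04,  3.27537206e-01, -9.44838143e-01,
        -1.28986406e+02],
       [ 0.00000000e+00,  0.00000000e+00,  0.00000000e+00,
         1.00000000e+00]])}
{'time': 0.15, 'joint_pos': array([ 6.81008215e+01,  7.50392243e+00,  8.53145977e+01,  1.43034716e-03,
        8.72625066e+01, -4.89494968e+00]), 'qd': array([-0.05804948, -0.08314959, -0.23356674, -0.05985363, -0.10946537,
       -0.01818821]), 'joint_efforts': array([ 4.11607516e-04, -5.70059037e+01, -5.01158702e+01, -3.26979898e-04,
        9.55079711e-03,  2.80613165e-05]), 'tool_pos': array([175.3042163 , 573.39926409, 244.50174085]), 'tcp_rot': array([-1.79919391e+02, -8.33734116e-03,  1.62995696e+02]), 'ft_force': array([ 0.27602078,  0.15612335, -0.05048215]), 'wrist_torque': array([-0.03624137, -0.03475392, -0.02635087]), 'grip_force': 0.0, 'finger_gap': 85.38518843327759}
```

View pics/top0.png

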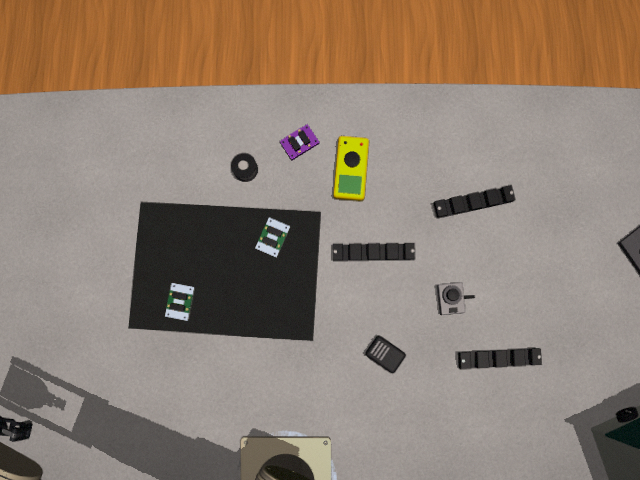

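View pics/scene0.png

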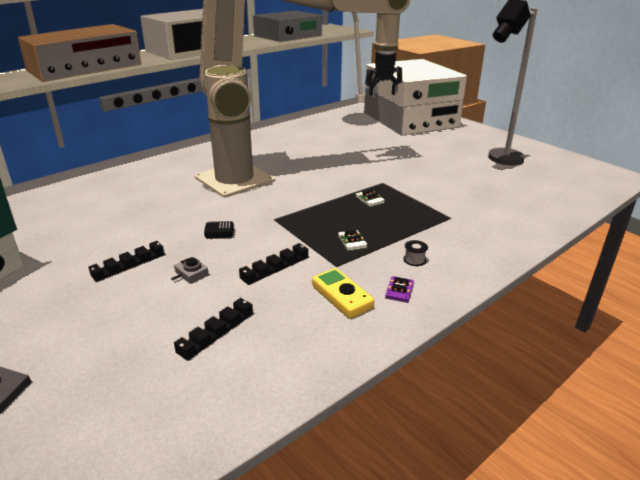

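Top view: the real modules are at (272,237) and (180,302) on the mat, both components up. The purple look-alike at (300,142) is out. The rack-like things are at (373,252), (474,201) and (500,358). Image left is the robot's left (+y), so the one at (373,252) is meant. Button at (452,296), multimeter (350,168), reel (244,167), mic (385,354). The scene view agrees: modules at (352,240) and (370,197), chosen rack at (275,263).

```bash
cat > h.py <<'E'
from bench import *
import numpy as np, cv2
from scipy.spatial.transform import Rotation as Ro
def eul(e): return Ro.from_euler('xyz',e,degrees=True)
def cam(n,s=None):
    i=camera_info(n); f=240/np.tan(np.radians(i['vertical_fov']/2))
    if 'origin' in i: return i,f,np.array(i['origin']),eul(i['rotation']).as_matrix()
    s=s or sense(); R=eul(s['tcp_rot']).as_matrix(); T=i['tool_from_camera']
    return i,f,R@T[:3,3]+s['tool_pos'],R@T[:3,:3]
def rays(c,uv):
    i,f,o,R=c; uv=np.float64(uv).reshape(-1,2)
    K=np.array([[f,0,i['cx']],[0,f,i['cy']],[0,0,1]])
    x=cv2.undistortPoints(uv[:,None],K,np.array([i['k1'],0,0,0,0.]))[:,0]
    d=np.c_[x[:,0],-x[:,1],-np.ones(len(x))]@R.T
    return o,d
def plane(c,uv,z):
    o,d=rays(c,uv); return o+d*((z-o[2])/d[:,2])[:,None]
def tri(obs):
    A=np.zeros((3,3));b=np.zeros(3)
    for c,uv in obs:
        o,d=rays(c,uv); d=d[0]/np.linalg.norm(d[0]); P=np.eye(3)-np.outer(d,d); A+=P; b+=P@o
    p=np.linalg.solve(A,b); return p
def proj(c,p):
    i,f,o,R=c; q=(np.float64(p).reshape(-1,3)-o)@R; s=np.c_[q[:,0],-q[:,1]]/-q[:,2:]
    s=s*(1+i['k1']*(s**2).sum(1))[:,None]; return s*f+[i['cx'],i['cy']]
def grab(n,f=None):
    s=sense(); im=snapshot(n)
    if f: cv2.imwrite('pics/'+f,im[:,:,::-1])
    return im,cam(n,s)
def comps(m,amin=30):
    n,l,st,ce=cv2.connectedComponentsWithStats(m.astype(np.uint8)); return [(k,st[k],ce[k],(l==k)) for k in range(1,n) if st[k,4]>=amin]
def tool(yaw,th):
    """tool-down rotation with x axis at yaw, then tilted th about tool y (th>0: z swings to tool +x)"""
    return Ro.from_euler('z',yaw,degrees=True)*Ro.from_euler('x',180,degrees=True)*Ro.from_euler('y',th,degrees=True)
def rows(p,R,pt,Rt,claw,n=None):
    w=(R.inv()*Rt).as_rotvec(); d=np.float64(pt)-p
    n=n or int(max(np.ceil(np.linalg.norm(d)/30),np.ceil(np.abs(w).max()/.08),1)); out=[]
    for k in range(n):
        Rk=R*Ro.from_rotvec(w*k/n); out.append([round(float(v),3) for v in Rk.inv().apply(d/n)/30]+[round(float(v),3) for v in w/n/.08]+[claw])
    while out:
        print(str(out[:8]).replace(' ','')); out=out[8:]
def go(pt,Rt,claw,n=None,frm=None):
    s=sense(); p,R=(s['tool_pos'],eul(s['tcp_rot'])) if frm is None else frm
    rows(p,R,pt,Rt,claw,n); return np.float64(pt),Rt
E
python3 - <<'E'
from h import *
t=cv2.imread('pics/top0.png')[:,:,::-1].astype(int); c=cam('top'); s=cv2.imread('pics/scene0.png')[:,:,::-1].astype(int); cs=cam('scene')
# modules : flange white on mat
m=(t.min(2)>150); m[:205]=0;m[335:]=0;m[:,:135]=0;m[:,318:]=0
for k,st,ce,mk in comps(m,15): print('w',st,ce.round(1),plane(c,ce,15).round(1))
# mat
mm=(t.max(2)<40); 
for k,st,ce,mk in comps(mm,400):
    cn=cv2.findContours(mk.astype(np.uint8),0,1)[0][0]; r=cv2.minAreaRect(cn); print('dark',st,ce.round(1),[plane(c,q,3 if st[4]>9000 else 30)[0].round(0)[:2].tolist() for q in cv2.boxPoints(r)])
for n,a in dict(button=(452,295),reel=(244,167),mic=(385,354),mm=(350,168),pur=(300,142)).items(): print(n,plane(c,a,30).round(0))
E
```

```text
w [135 205   4   7  21] [136.5 207.6] [[671.  377.4  15. ]]
w [246 205  26   3  49] [259.7 205.6] [[672.9  64.4  15. ]]
w [284 205  10   4  17] [287.7 205.9] [[671.5  -5.4  15. ]]
w [299 205  10   5  22] [303.5 207. ] [[668.3 -44.7  15. ]]
w [135 212   4  15  36] [136.  218.2] [[643.8 377.6  15. ]]
w [266 218  24  15 155] [277.5 224.9] [[624.1  19.7  15. ]]
w [267 233  11   7  38] [271.8 236.4] [[595.4  33.6  15. ]]
w [256 242  23  15 160] [266.8 249. ] [[564.2  45.6  15. ]]
w [315 277   3  39  55] [316.5 298.4] [[442.6 -76.2  15. ]]
w [171 283  23  11 158] [181.9 288.3] [[468.  254.9  15. ]]
w [174 299  10   5  38] [178.3 301.2] [[436.4 263.2  15. ]]
w [165 309  23  12 162] [176.4 314.4] [[404.  267.4  15. ]]
w [315 316   3  11  22] [316. 321.] [[387.8 -74.8  15. ]]
dark [  129   203   191   137 19498] [224.9 270.5] [[368.0, 392.0], [691.0, 383.0], [658.0, -84.0], [342.0, -64.0]]
dark [605 407  35  42 841] [627.  427.9] [[96.0, -779.0], [179.0, -816.0], [142.0, -909.0], [57.0, -871.0]]
dark [  0 416  32  25 407] [ 15.9 428.1] [[90.0, 732.0], [143.0, 720.0], [132.0, 631.0], [80.0, 643.0]]
dark [265 455  46  25 513] [287.1 471.1] [[13.0, 47.0], [70.0, 47.0], [70.0, -59.0], [13.0, -59.0]]
button [[ 447. -404.   30.]]
reel [[768. 103.  30.]]
mic [[ 308. -239.   30.]]
mm [[ 763. -160.   30.]]
pur [[831. -36.  30.]]
```

Run:
```python
import cv2
t=cv2.imread('pics/top0.png'); a=cv2.resize(t[195:335,130:270+160],None,fx=2.6,fy=2.6,interpolation=cv2.INTER_CUBIC)
cv2.imwrite('pics/crop1.png',a)
```

```text
(no output)
```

View pics/crop1.png

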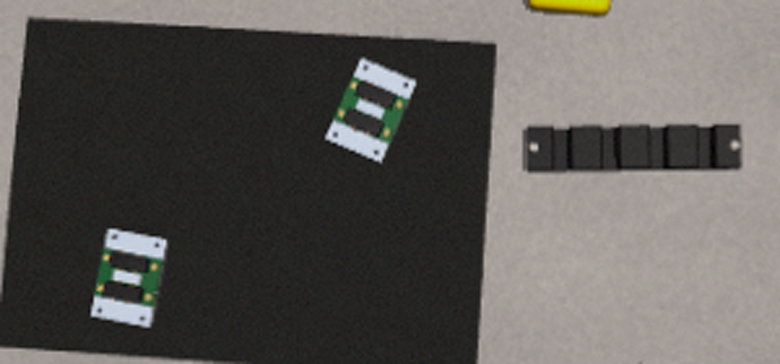

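Crop: two green modules with white flanges on the mat, and the four-slot rack with end screws at crop (534,147) and (735,145). The choice holds. Next I triangulate with the scene camera and move to view the rack from the wrist.

Run:
```python
from h import *
c=cam('top'); cs=cam('scene')
a,b=plane(c,[(335.4,251.5),(412.7,250.8)],30); print('rack screws',a.round(1),b.round(1)); mid=(a+b)/2
s=cv2.imread('pics/scene0.png')[:,:,::-1].astype(int)
for nm,p in dict(A=(594.1,32.6,15),B=(436,261,15)).items():
    q=proj(cs,p)[0].round(0).astype(int); w=s[q[1]-14:q[1]+15,q[0]-20:q[0]+21]
    m=w.min(2)>140
    for k,st,ce,mk in comps(m,8): print(nm,q,st,ce.round(1)+q-[20,14], (plane(cs,ce+q-[20,14],15)).round(1))
for p in [(624.1,19.7,15),(564.2,45.6,15),(468,255,15),(404,267.4,15)]: print(proj(cs,p).round(1))
go([mid[0],mid[1],235],tool(90,0),1)
open('log.txt','a').write(repr((sense()['joint_pos'].tolist(),sense()['tool_pos'].tolist(),sense()['tcp_rot'].tolist()))+'\n')
```

```text
rack screws [ 555.2 -122.6   30. ] [ 555.6 -310.6   30. ]
A [352 237] [ 7  9  6  4 18] [341.3 233.1] [[556.5  23.4  15. ]]
A [352 237] [14 18 21  7 98] [355.8 244.1] [[627.6  14.5  15. ]]
B [370 196] [  0   0  41  11 218] [363.4 185.1] [[364.5 301.4  15. ]]
B [370 196] [ 6 10  6  4 14] [358.9 193.4] [[401.  244.5  15. ]]
B [370 196] [17 15 17  7 67] [375.2 200.4] [[472.1 250.   15. ]]
[[356.3 242.9]]
[[348.6 231.6]]
[[375.4 199.5]]
[[364.4 191.8]]
[[-0.661,-0.716,0.011,-0.001,0.0,0.531,1],[-0.69,-0.687,0.011,-0.001,0.0,0.531,1],[-0.719,-0.657,0.011,-0.001,0.0,0.531,1],[-0.746,-0.626,0.011,-0.001,0.0,0.531,1],[-0.772,-0.594,0.011,-0.001,0.0,0.531,1],[-0.797,-0.561,0.011,-0.001,0.0,0.531,1],[-0.82,-0.526,0.011,-0.001,0.0,0.531,1],[-0.841,-0.491,0.011,-0.001,0.0,0.531,1]]
[[-0.861,-0.455,0.011,-0.001,0.0,0.531,1],[-0.88,-0.418,0.011,-0.001,0.0,0.531,1],[-0.897,-0.38,0.011,-0.001,0.0,0.531,1],[-0.912,-0.342,0.011,-0.001,0.0,0.531,1],[-0.926,-0.303,0.011,-0.001,0.0,0.531,1],[-0.938,-0.263,0.011,-0.001,0.0,0.531,1],[-0.948,-0.223,0.011,-0.001,0.0,0.531,1],[-0.957,-0.183,0.011,-0.001,0.0,0.531,1]]
[[-0.964,-0.142,0.011,-0.001,0.0,0.531,1],[-0.969,-0.101,0.011,-0.001,0.0,0.531,1],[-0.972,-0.06,0.011,-0.001,0.0,0.531,1],[-0.974,-0.018,0.011,-0.001,0.0,0.531,1],[-0.974,0.023,0.011,-0.001,0.0,0.531,1],[-0.972,0.064,0.011,-0.001,0.0,0.531,1],[-0.968,0.106,0.011,-0.001,0.0,0.531,1],[-0.963,0.147,0.011,-0.001,0.0,0.531,1]]
[[-0.956,0.187,0.011,-0.001,0.0,0.531,1],[-0.947,0.228,0.011,-0.001,0.0,0.531,1],[-0.937,0.268,0.011,-0.001,0.0,0.531,1],[-0.924,0.307,0.011,-0.001,0.0,0.531,1],[-0.91,0.346,0.011,-0.001,0.0,0.531,1],[-0.895,0.385,0.011,-0.001,0.0,0.531,1]]
```

```bash
cat >> h.py <<'E'
def go(pt,Rt,claw=1,rotfirst=False,frm=None):
    """straight shift and pure turn as separate stages, printed as n x row"""
    s=sense(); p,R=(s['tool_pos'],eul(s['tcp_rot'])) if frm is None else frm
    d=np.float64(pt)-p; w=(R.inv()*Rt).as_rotvec()/.08
    def sh(R):
        v=R.inv().apply(d)/30; n=max(1,int(np.ceil(np.abs(v).max()-.02))); print(f'shift {n} x',(v/n).round(3).tolist(),[0,0,0,claw])
    def tu():
        n=max(1,int(np.ceil(np.abs(w).max()-.02))); print(f'turn {n} x [0,0,0,',(w/n).round(3).tolist(),claw)
    if rotfirst: tu(); sh(Rt)
    else: sh(R); tu()
    return np.float64(pt),Rt
def log():
    s=sense(); open('log.txt','a').write(repr((s['joint_pos'].tolist(),s['tool_pos'].tolist(),s['tcp_rot'].tolist()))+'\n'); return s
E
python3 - <<'E'
from h import *
go([555,-216,235],tool(90,0))
E
```

```text
shift 22 x [-0.9, -0.976, 0.016] [0, 0, 0, 1]
turn 16 x [0,0,0, [-0.001, 0.001, 0.995] 1
```

apply_moves(
  deltas=[
    [-0.9,-0.976,0.016,0,0,0,1],
    [-0.9,-0.976,0.016,0,0,0,1],
    [-0.9,-0.976,0.016,0,0,0,1],
    [-0.9,-0.976,0.016,0,0,0,1],
    [-0.9,-0.976,0.016,0,0,0,1],
    [-0.9,-0.976,0.016,0,0,0,1],
    [-0.9,-0.976,0.016,0,0,0,1],
    [-0.9,-0.976,0.016,0,0,0,1],
  ],
)

```text
time: 1.15
tool_pos: [313.7, 285.4, 241.3]
tcp_rot: [-180.0, -0.0, 163.0]
ft_force: [-0.1, -0.5, -0.9]
finger_gap: 85.2
grip_force: 0.0
```

apply_moves(
  deltas=[
    [-0.9,-0.976,0.016,0,0,0,1],
    [-0.9,-0.976,0.016,0,0,0,1],
    [-0.9,-0.976,0.016,0,0,0,1],
    [-0.9,-0.976,0.016,0,0,0,1],
    [-0.9,-0.976,0.016,0,0,0,1],
    [-0.9,-0.976,0.016,0,0,0,1],
    [-0.9,-0.976,0.016,0,0,0,1],
    [-0.9,-0.976,0.016,0,0,0,1],
  ],
)

```text
time: 2.15
tool_pos: [451.8, -1.8, 237.4]
tcp_rot: [180.0, -0.0, 163.0]
ft_force: [0.2, 1.1, 0.7]
finger_gap: 85.3
grip_force: 0.0
```

apply_moves(
  deltas=[
    [-0.9,-0.976,0.016,0,0,0,1],
    [-0.9,-0.976,0.016,0,0,0,1],
    [-0.9,-0.976,0.016,0,0,0,1],
    [-0.9,-0.976,0.016,0,0,0,1],
    [-0.9,-0.976,0.016,0,0,0,1],
    [-0.9,-0.976,0.016,0,0,0,1],
    [0,0,0,0,0,0.995,1],
    [0,0,0,0,0,0.995,1],
  ],
)

```text
time: 3.15
tool_pos: [554.9, -216.5, 233.9]
tcp_rot: [180.0, -0.1, 153.7]
ft_force: [0.2, 0.0, 0.5]
finger_gap: 85.3
grip_force: 0.0
```

apply_moves(
  deltas=[
    [0,0,0,0,0,0.995,1],
    [0,0,0,0,0,0.995,1],
    [0,0,0,0,0,0.995,1],
    [0,0,0,0,0,0.995,1],
    [0,0,0,0,0,0.995,1],
    [0,0,0,0,0,0.995,1],
    [0,0,0,0,0,0.995,1],
    [0,0,0,0,0,0.995,1],
  ],
)

```text
time: 4.15
tool_pos: [554.9, -215.8, 234.3]
tcp_rot: [-180.0, -0.0, 117.2]
ft_force: [0.8, 0.9, 0.2]
finger_gap: 85.4
grip_force: 0.0
```

apply_moves(
  deltas=[
    [0,0,0,0,0,0.995,1],
    [0,0,0,0,0,0.995,1],
    [0,0,0,0,0,0.995,1],
    [0,0,0,0,0,0.995,1],
    [0,0,0,0,0,0.995,1],
    [0,0,0,0,0,0.995,1],
    [0,0,0,0,0,0,1],
    [0,0,0,0,0,0,1],
  ],
)

```text
time: 5.15
tool_pos: [555.0, -215.9, 234.5]
tcp_rot: [-180.0, -0.0, 90.1]
ft_force: [-0.2, -0.2, 1.0]
finger_gap: 85.1
grip_force: 0.0
```

Run:
```python
from h import *
log(); im,c=grab('wrist','w1.png')
g=im.astype(int)
o,d=c[2],c[3]
print(sense()['joint_pos'].round(2))
for p in [(555,-122,30),(555,-310,30),(594,33,15)]: print(proj(c,p).round(0))
```

```text
[-26.19   7.08  86.81  -0.    86.12 -26.29]
[[325.  80.]]
[[325. 310.]]
[[ 382. -144.]]
```

View pics/w1.png

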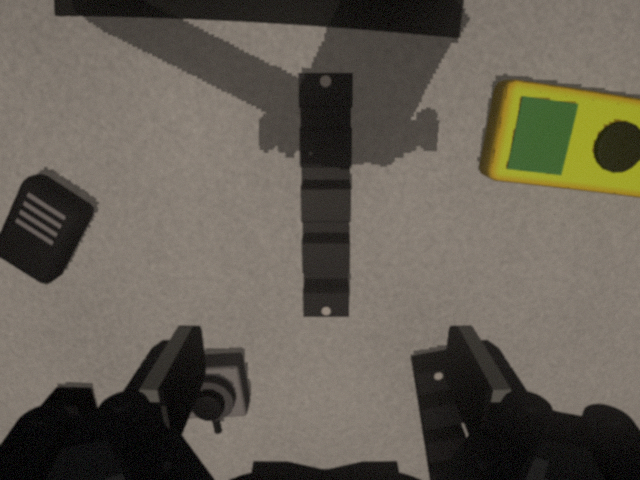

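Wrist view: the rack lies along y, with its screws at (325,80) and (326,310) and the slot stripes between them. Mat edge at the top, multimeter at right, and the mic, button box and another rack are outside. Now the view over module A.

Run:
```python
from h import *
im=cv2.imread('pics/w1.png')[:,:,::-1]; c=cam('wrist'); g=im.astype(int).mean(2)
for (u,v) in [(325,80),(326,310)]:
    w=g[v-9:v+10,u-9:u+10]; m=w>(w.min()+w.max())/2
    for k,st,ce,mk in comps(m,5): q=ce+[u-9,v-9]; print(q.round(1),plane(c,q,30).round(1))
go([600,30,235],tool(157,0))
```

```text
[325.   71.5] [[ 554.9 -116.    30. ]]
[325.   80.6] [[ 555.  -122.4   30. ]]
[325.8 314.1] [[ 556.1 -314.5   30. ]]
shift 9 x [0.91, 0.168, -0.001] [0, 0, 0, 1]
turn 15 x [0,0,0, [-0.0, -0.0, -0.973] 1
```

apply_moves(
  deltas=[
    [0.91,0.168,0,0,0,0,1],
    [0.91,0.168,0,0,0,0,1],
    [0.91,0.168,0,0,0,0,1],
    [0.91,0.168,0,0,0,0,1],
    [0.91,0.168,0,0,0,0,1],
    [0.91,0.168,0,0,0,0,1],
    [0.91,0.168,0,0,0,0,1],
    [0.91,0.168,0,0,0,0,1],
  ],
)

```text
time: 6.2
tool_pos: [595.4, 3.4, 234.7]
tcp_rot: [180.0, 0.0, 90.1]
ft_force: [-0.6, 0.3, -0.8]
finger_gap: 85.3
grip_force: 0.0
```

apply_moves(
  deltas=[
    [0.91,0.168,0,0,0,0,1],
    [0,0,0,0,0,-0.973,1],
    [0,0,0,0,0,-0.973,1],
    [0,0,0,0,0,-0.973,1],
    [0,0,0,0,0,-0.973,1],
    [0,0,0,0,0,-0.973,1],
    [0,0,0,0,0,-0.973,1],
    [0,0,0,0,0,-0.973,1],
  ],
)

```text
time: 7.2
tool_pos: [600.3, 29.8, 234.7]
tcp_rot: [-180.0, -0.0, 121.5]
ft_force: [-0.5, -0.0, -0.5]
finger_gap: 85.4
grip_force: 0.0
```

apply_moves(
  deltas=[
    [0,0,0,0,0,-0.973,1],
    [0,0,0,0,0,-0.973,1],
    [0,0,0,0,0,-0.973,1],
    [0,0,0,0,0,-0.973,1],
    [0,0,0,0,0,-0.973,1],
    [0,0,0,0,0,-0.973,1],
    [0,0,0,0,0,-0.973,1],
    [0,0,0,0,0,-0.973,1],
  ],
)

```text
time: 8.2
tool_pos: [600.3, 29.8, 234.7]
tcp_rot: [-180.0, -0.0, 157.1]
ft_force: [0.3, -0.6, 0.4]
finger_gap: 85.5
grip_force: 0.0
```

```bash
cat >> h.py <<'E'
def flanges(im,c,z,xy=None,box=70):
    """white flange blobs near projected point"""
    g=im.astype(int); m=(g.min(2)>110)&(g.max(2)-g.min(2)<45)
    return [(st[4],ce.round(1),plane(c,ce,z)[0].round(1)[:2]) for k,st,ce,mk in comps(m,300)]
E
python3 - <<'E'
from h import *
s=log(); print(s['joint_pos'].round(2),s['tool_pos'].round(1),s['tcp_rot'].round(1)); im,c=grab('wrist','w2.png')
print(flanges(im,c,15)); print(proj(c,[(624,20,15),(564,46,15)]).round(0))
E
```

```text
[ -2.05   7.91  85.89  -0.    86.2  -69.18] [600.3  29.8 234.7] [-180.    -0.   157.1]
[(np.int32(128604), array([282.8, 273.7]), array([647.5, -30.3])), (np.int32(1842), array([322.7, 152. ]), array([563.5,  43.5])), (np.int32(386), array([323.6, 193.5]), array([595.1,  30.9])), (np.int32(1466), array([322.9, 230.1]), array([624.1,  18. ]))]
[[325. 229.]
 [326. 151.]]
```

View pics/w2.png

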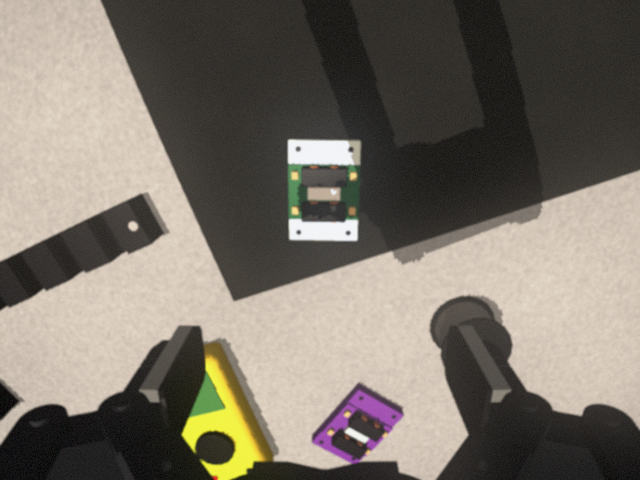

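Wrist view: module A at flanges (323,152) and (323,230), square to the tool. The rack screw is at (133,226), with the multimeter, purple look-alike and reel below. Now a dry run of the flip tilt in the air, to learn the arm's kinematics.

apply_moves(
  deltas=[
    [0,0,0.9,0,0,0,1],
    [0,0,0.9,0,0,0,1],
    [0,0,0,0,-0.98,0,1],
    [0,0,0,0,-0.98,0,1],
    [0,0,0,0,-0.98,0,1],
    [0,0,0,0,-0.98,0,1],
    [0,0,0,0,-0.98,0,1],
    [0,0,0,0,-0.98,0,1],
  ],
)

```text
time: 9.25
tool_pos: [600.4, 29.9, 181.1]
tcp_rot: [180.0, 27.1, 156.9]
ft_force: [-0.6, -0.4, -0.4]
finger_gap: 85.8
grip_force: 0.0
```

apply_moves(
  deltas=[
    [0,0,0,0,-0.98,0,1],
    [0,0,0,0,-0.98,0,1],
    [0,0,0,0,-0.98,0,1],
    [0,0,0,0,-0.98,0,1],
    [0,0,0,0,0,0,1],
  ],
)

```text
time: 9.88
tool_pos: [599.0, 30.1, 179.1]
tcp_rot: [-179.9, 44.8, 157.1]
ft_force: [-0.4, 0.0, -0.6]
finger_gap: 85.5
grip_force: 0.0
```

Run:
```python
from h import *
s=log(); print(s['joint_pos'].round(2))
```

```text
[ 11.39 -17.69 127.07 -39.93  38.45 -30.87]
```

apply_moves(
  deltas=[
    [0,0,0,0,1,0,1],
    [0,0,0,0,1,0,1],
    [0,0,0,0,1,0,1],
    [0,0,0,0,1,0,1],
    [0,0,0,0,1,0,1],
    [0,0,0,0,1,0,1],
    [0,0,0,0,1,0,1],
    [0,0,0,0,1,0,1],
  ],
)

```text
time: 10.88
tool_pos: [601.3, 30.4, 182.0]
tcp_rot: [179.8, 8.1, 157.0]
ft_force: [-0.7, 0.6, -0.2]
finger_gap: 85.3
grip_force: 0.0
```

apply_moves(
  deltas=[
    [0,0,0,0,1,0,1],
    [0,0,0,0,1,0,1],
    [0,0,0,0,1,0,1],
    [0,0,0,0,1,0,1],
    [0,0,0,0,1,0,1],
    [0,0,0,0,1,0,1],
    [0,0,0,0,1,0,1],
    [0,0,0,0,0,0,1],
  ],
)

```text
time: 11.88
tool_pos: [601.1, 29.5, 179.7]
tcp_rot: [179.8, -24.0, 157.0]
ft_force: [-0.4, -0.5, -1.3]
finger_gap: 85.2
grip_force: 0.0
```

Run:
```python
from h import *
s=log(); print(s['joint_pos'].round(2))
```

```text
[ -6.13  31.01  66.57   7.19 105.3  -72.62]
```

apply_moves(
  deltas=[
    [0,0,0,0,1,0,1],
    [0,0,0,0,1,0,1],
    [0,0,0,0,1,0,1],
    [0,0,0,0,1,0,1],
    [0,0,0,0,1,0,1],
    [0,0,0,0,0,0,1],
  ],
)

```text
time: 12.62
tool_pos: [600.3, 29.8, 178.9]
tcp_rot: [179.9, -46.8, 157.0]
ft_force: [0.2, 0.7, 0.0]
finger_gap: 85.5
grip_force: 0.0
```

Run:
```python
from h import *
s=log(); print(s['joint_pos'].round(2))
```

```text
[ -8.34  52.77  43.6   13.82 128.68 -71.12]
```

```bash
cat > kin.py <<'E'
from h import *
from scipy.optimize import least_squares
def Rt(ax,a): return Ro.from_euler(ax,a,degrees=True)
def fk(q,P):
    a1,L2,e,L4,d1,d6,o1,lat,o6=P; q23=np.radians(q[1]+q[2]); q2=np.radians(q[1])
    w=[a1+L2*np.sin(q2)+e*np.cos(q23)+L4*np.sin(q23),lat,d1+L2*np.cos(q2)-e*np.sin(q23)+L4*np.cos(q23)]
    R1=Rt('z',q[0]+o1); R=R1*Rt('y',q[1]+q[2])*Rt('z',S4*q[3])*Rt('y',q[4])*Rt('z',S6*q[5]+o6)
    return R1.apply(w)+d6*R.apply([0,0,1]),R
D=[eval(l) for l in open('log.txt')]
best=None
for S4 in(1,-1):
  for S6 in(1,-1):
    for o6 in (0,90,180,-90):
      def res(P): 
        r=[]
        for q,p,e in D:
            pp,R=fk(q,P); r+=list((pp-p))+list(500*(R.inv()*eul(e)).as_rotvec())
        return np.array(r+list((np.array(P[:6])-[0,400,0,400,300,250])*1e-3))
      f=least_squares(res,[0,400,0,400,300,250,0,0,o6])
      if best is None or f.cost<best[0]: best=(f.cost,S4,S6,f.x)
_,S4,S6,P=best
LO=np.array([-169.43,-51.17,1.28,-76.62,0,-152.29]);HI=np.array([169.43,129.36,143.12,256.62,156.53,152.29])
def ik(p,R,q0):
    def r(q): pp,Rr=fk(q,P); return np.r_[pp-p,300*(Rr.inv()*R).as_rotvec()]
    f=least_squares(r,np.clip(q0,LO+.01,HI-.01),bounds=(LO,HI)); return f.x,np.sqrt(2*f.cost)
def path(p,R,pt,Rt_,q,n=8):
    """ik along straight shift + turn, prints worst margin"""
    w=(R.inv()*Rt_).as_rotvec(); mj=0
    for k in range(1,n+1):
        q2,e=ik(p+(np.float64(pt)-p)*k/n,R*Ro.from_rotvec(w*k/n),q); mj=max(mj,np.abs(q2-q).max()); q=q2
        if e>2: return q,False,e,k
    return q,True,mj,min((q-LO).min(),(HI-q).min())
E
python3 - <<'E'
from kin import *
print(best[0],S4,S6,P.round(2))
for z,ths in ((22,(-50,-45)),(60,(50,60,65,70))):
  for mod,xy,yaws in (('A',(594,31),(157,-23)),('B',(436,261),(169,-11))):
    for y in yaws:
      for th in ths:
        for sgn in (1,-1):
          for q0 in ([0,30,70,0,100,-70],[10,-10,120,-40,40,-30],[0,30,80,40,90,90],[0,30,80,-40,90,90]):
            q,e=ik(np.array([*xy,z]),tool(y,sgn*th),q0)
            if e<1: print(mod,z,y,sgn*th,q.round(0)); break
E
```

```text
0.019384132806380922 1 1 [  0.  369.1  61.6 553.4 318.1 350.8  -0.   51.2  90. ]
A 22 157 50 [ -9.  65.  43.  13. 121. -74.]
A 22 157 -45 [ 12.   2. 130. -72.  25.   6.]
A 22 157 45 [ -8.  60.  49.  12. 115. -74.]
A 22 -23 -50 [ -9.  65.  43.  13. 121. 106.]
A 22 -23 -45 [ -8.  60.  49.  12. 115. 106.]
B 22 169 -50 [ 53.   2. 134. -73.  46.  29.]
B 22 169 50 [ 13.  48.  71.  19. 108. -68.]
B 22 169 -45 [ 50.  -1. 134. -65.  43.  19.]
B 22 169 45 [ 13.  43.  75.  17. 103. -68.]
B 22 -11 -50 [ 13.  48.  71.  19. 108. 112.]
B 22 -11 -45 [ 13.  43.  75.  17. 103. 112.]
A 60 157 50 [ -9.  62.  43.  13. 123. -73.]
A 60 157 60 [ -9.  73.  31.  17. 134. -71.]
A 60 157 -60 [ 17.   3. 135. 254.  35.  42.]
A 60 157 65 [ -9.  79.  23.  20. 140. -69.]
A 60 157 -65 [ 19.   7. 135. 245.  42.  52.]
A 60 157 70 [ -9.  86.  14.  24. 147. -65.]
A 60 157 -70 [ 20.  12. 135. 238.  49.  61.]
A 60 -23 -50 [ -9.  62.  43.  13. 123. 107.]
A 60 -23 -60 [ -9.  73.  31.  17. 134. 109.]
A 60 -23 -65 [ -9.  79.  23.  20. 140. 111.]
A 60 -23 -70 [ -9.  86.  14.  24. 147. 115.]
B 60 169 50 [ 13.  44.  72.  19. 111. -67.]
B 60 169 -50 [ 53.  -5. 135. -68.  48.  21.]
B 60 169 60 [ 12.  53.  64.  22. 119. -67.]
B 60 169 65 [ 11.  57.  60.  24. 123. -66.]
B 60 169 70 [ 11.  61.  57.  26. 127. -66.]
B 60 -11 -50 [ 13.  44.  72.  19. 111. 113.]
B 60 -11 -60 [ 12.  53.  64.  22. 119. 113.]
B 60 -11 -65 [ 11.  57.  60.  24. 123. 114.]
B 60 -11 -70 [ 11.  61.  57.  26. 127. 114.]
```

apply_moves(
  deltas=[
    [0,0,0,0,0,0.98,0.77],
    [0,0,0,0,0,0.98,0.77],
    [0,0,0,0,0,0.98,0.77],
    [0,0,0,0,0,0.98,0.77],
    [0,0,0,0,0,0.98,0.77],
    [0,0,0,0,0,0.98,0.77],
    [0,0,0,0,0,0.98,0.77],
    [0,0,0,0,0,0.98,0.77],
  ],
)

```text
time: 13.62
tool_pos: [601.0, 30.2, 182.2]
tcp_rot: [-148.3, -36.0, 110.4]
ft_force: [0.0, -0.3, 0.8]
finger_gap: 65.5
grip_force: 0.0
```

apply_moves(
  deltas=[
    [0,0,0,0,0,0.98,0.77],
    [0,0,0,0,0,0.98,0.77],
    [0,0,0,0,0,0.98,0.77],
    [0,0,0,0,0,0.98,0.77],
    [0,0,0,0,0,0.98,0.77],
    [0,0,0,0,0,0.98,0.77],
    [0,0,0,0,0,0.98,0.77],
    [0,0,0,0,0,0.98,0.77],
  ],
)

```text
time: 14.62
tool_pos: [600.9, 30.2, 182.2]
tcp_rot: [-135.0, -13.1, 79.6]
ft_force: [-0.4, -0.0, 1.1]
finger_gap: 66.0
grip_force: 0.0
```

apply_moves(
  deltas=[
    [0,0,0,0,0,0.98,0.77],
    [0,0,0,0,0,0.98,0.77],
    [0,0,0,0,0,0.98,0.77],
    [0,0,0,0,0,0.98,0.77],
    [0,0,0,0,0,0.98,0.77],
    [0,0,0,0,0,0.98,0.77],
    [0,0,0,0,0,0.98,0.77],
    [0,0,0,0,0,0.98,0.77],
  ],
)

```text
time: 15.62
tool_pos: [600.9, 30.2, 182.2]
tcp_rot: [-134.9, 12.8, 54.4]
ft_force: [-0.5, 0.1, 0.3]
finger_gap: 65.8
grip_force: 0.0
```

apply_moves(
  deltas=[
    [0,0,0,0,0,0.98,0.77],
    [0,0,0,0,0,0.98,0.77],
    [0,0,0,0,0,0.98,0.77],
    [0,0,0,0,0,0.98,0.77],
    [0,0,0,0,0,0.98,0.77],
    [0,0,0,0,0,0.98,0.77],
    [0,0,0,0,0,0.98,0.77],
    [0,0,0,0,0,0.98,0.77],
  ],
)

```text
time: 16.62
tool_pos: [600.9, 30.2, 182.2]
tcp_rot: [-148.1, 35.8, 23.7]
ft_force: [0.2, 0.9, -0.9]
finger_gap: 65.9
grip_force: 0.0
```

apply_moves(
  deltas=[
    [0,0,0,0,0,0.98,0.77],
    [0,0,0,0,0,0.98,0.77],
    [0,0,0,0,0,0.98,0.77],
    [0,0,0,0,0,0.98,0.77],
    [0,0,0,0,0,0.98,0.77],
    [0,0,0,0,0,0.98,0.77],
    [0,0,0,0,0,0.98,0.77],
    [0,0,0,0,0,0.98,0.77],
  ],
)

```text
time: 17.62
tool_pos: [600.9, 30.2, 182.2]
tcp_rot: [-179.6, 46.5, -22.6]
ft_force: [-0.3, 0.4, 0.6]
finger_gap: 65.8
grip_force: 0.0
```

Run:
```python
from h import *
s=sense(); print(s['joint_pos'].round(1),s['tool_pos'].round(1),s['tcp_rot'].round(1))
R=tool(-22.8,-45)
# triangulate rack screw from w1 & top, module A flanges top+w2 heights
f=go([593.8,31,60],R,.77); go([593.8,31,26],R,.77,frm=f)
im,c=grab('wrist'); print(proj(c,[(593.8,31,15)]),flanges(im,c,15))
```

```text
[ -8.3  52.4  43.7  13.8 128.6 108.7] [600.9  30.2 182.2] [-179.6   46.5  -22.6]
shift 3 x [0.931, 0.029, 0.991] [0, 0, 0, 0.77]
turn 1 x [0,0,0, [-0.058, 0.317, 0.023] 0.77
shift 1 x [0.801, -0.0, 0.801] [0, 0, 0, 0.77]
turn 1 x [0,0,0, [0.0, 0.0, 0.0] 0.77
[[329.92050244  30.85275807]] [(np.int32(101046), array([356.2, 255.3]), array([294.9, 120.1])), (np.int32(485), array([328.8,  43.2]), array([586.5,  34.6])), (np.int32(1038), array([328.1,  80.6]), array([560.9,  45.7])), (np.int32(1468), array([171.1, 208.3]), array([470.6, 244.1])), (np.int32(375), array([146.8, 473.5]), array([ 2460.1, -1664.4]))]
```

apply_moves(
  deltas=[
    [0.931,0.029,0.991,0,0,0,0.77],
    [0.931,0.029,0.991,0,0,0,0.77],
    [0.931,0.029,0.991,0,0,0,0.77],
    [0,0,0,-0.058,0.317,0.023,0.77],
    [0,0,0,0,0,0,0.77],
    [0.4,0,0.4,0,0,0,0.77],
    [0.4,0,0.4,0,0,0,0.77],
    [0,0,0,0,0,0,0.77],
  ],
)

```text
time: 18.68
tool_pos: [591.0, 31.0, 22.3]
tcp_rot: [179.9, 45.5, -22.8]
ft_force: [-1.1, -0.5, -0.6]
finger_gap: 65.8
grip_force: 0.0
```

apply_moves(
  deltas=[
    [0.047,0,0.047,0,0,0,0.77],
    [0.047,0,0.047,0,0,0,0.77],
    [0,0,0,0,0,0,0.77],
  ],
)

```text
time: 19.05
tool_pos: [592.5, 30.8, 20.8]
tcp_rot: [180.0, 45.3, -22.8]
ft_force: [-1.4, -0.2, -0.8]
finger_gap: 65.8
grip_force: 0.0
```

apply_moves(
  deltas=[
    [0.047,0,0.047,0,0,0,0.77],
    [0,0,0,0,0,0,0.77],
  ],
)

```text
time: 19.3
tool_pos: [592.3, 30.8, 18.6]
tcp_rot: [180.0, 45.3, -22.8]
ft_force: [0.5, -0.2, -0.6]
finger_gap: 65.7
grip_force: 0.0
```

apply_moves(
  deltas=[
    [0.047,0,0.047,0,0,0,0.77],
    [0,0,0,0,0,0,0.77],
  ],
)

```text
time: 19.55
tool_pos: [592.2, 30.8, 16.4]
tcp_rot: [180.0, 45.3, -22.8]
ft_force: [0.2, 0.6, -0.3]
finger_gap: 65.8
grip_force: 0.0
```

apply_moves(
  deltas=[
    [0.047,0,0.047,0,0,0,0.77],
    [0,0,0,0,0,0,0.77],
  ],
)

```text
time: 19.8
tool_pos: [592.2, 30.8, 14.5]
tcp_rot: [180.0, 45.3, -22.8]
ft_force: [0.2, 0.1, 0.3]
finger_gap: 65.7
grip_force: 0.0
```

apply_moves(
  deltas=[
    [0,0,0,0,0,0,0.6],
    [0,0,0,0,0,0,0.5],
    [0,0,0,0,0,0,0.5],
    [0,0,0,0,0,0,0.5],
    [0,0,0,0,0,0,0.5],
    [0,0,0,0,0,0,0.5],
  ],
  grip_force=60,
)

```text
time: 20.55
tool_pos: [593.1, 30.7, 15.7]
tcp_rot: [-180.0, 45.2, -22.7]
ft_force: [2.5, -0.3, 5.7]
finger_gap: 56.7
grip_force: 68.5
```

apply_moves(
  deltas=[
    [-0.2,0,-0.2,0,0,0,0.5],
    [-0.6,0,-0.6,0,0,0,0.5],
    [-0.8,0,-0.8,0,0,0,0.5],
    [-0.8,0,-0.8,0,0,0,0.5],
    [-0.8,0,-0.8,0,0,0,0.5],
    [-0.8,0,-0.8,0,0,0,0.5],
    [0,0,0,0,0,0,0.5],
  ],
)

```text
time: 21.42
tool_pos: [594.9, 30.4, 189.2]
tcp_rot: [-179.9, 44.9, -22.6]
ft_force: [-0.2, -1.2, -1.6]
finger_gap: 56.5
grip_force: 64.3
```

Run:
```python
from h import *
s=log(); print(s['joint_pos'].round(1),s['tool_pos'].round(1),s['tcp_rot'].round(1))
im,c=grab('wrist','w3.png');
```

```text
[ -8.1  49.4  46.7  13.  127.1 108.3] [594.9  30.4 189.2] [-179.9   44.9  -22.6]
```

View pics/w3.png

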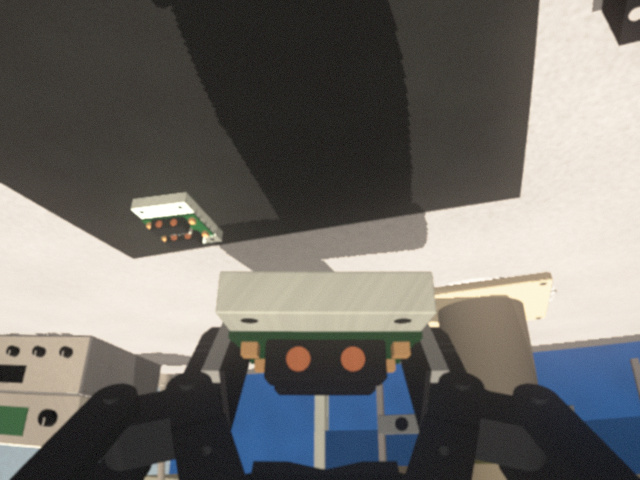

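The module is held level between the pads, with module B behind it at (175,215). Now I roll the tool a half turn about its axis.

apply_moves(
  deltas=[
    [0,0,0,0,0,-0.98,0.5],
    [0,0,0,0,0,-0.98,0.5],
    [0,0,0,0,0,-0.98,0.5],
    [0,0,0,0,0,-0.98,0.5],
    [0,0,0,0,0,-0.98,0.5],
    [0,0,0,0,0,-0.98,0.5],
    [0,0,0,0,0,-0.98,0.5],
    [0,0,0,0,0,-0.98,0.5],
  ],
)

```text
time: 22.48
tool_pos: [592.3, 30.7, 182.2]
tcp_rot: [-149.2, 35.2, 23.3]
ft_force: [-0.0, 0.8, -2.1]
finger_gap: 56.3
grip_force: 64.2
```

apply_moves(
  deltas=[
    [0,0,0,0,0,-0.98,0.5],
    [0,0,0,0,0,-0.98,0.5],
    [0,0,0,0,0,-0.98,0.5],
    [0,0,0,0,0,-0.98,0.5],
    [0,0,0,0,0,-0.98,0.5],
    [0,0,0,0,0,-0.98,0.5],
    [0,0,0,0,0,-0.98,0.5],
    [0,0,0,0,0,-0.98,0.5],
  ],
)

```text
time: 23.48
tool_pos: [592.3, 30.7, 182.2]
tcp_rot: [-136.0, 12.8, 54.4]
ft_force: [0.6, -0.4, -2.9]
finger_gap: 56.7
grip_force: 64.2
```

apply_moves(
  deltas=[
    [0,0,0,0,0,-0.98,0.5],
    [0,0,0,0,0,-0.98,0.5],
    [0,0,0,0,0,-0.98,0.5],
    [0,0,0,0,0,-0.98,0.5],
    [0,0,0,0,0,-0.98,0.5],
    [0,0,0,0,0,-0.98,0.5],
    [0,0,0,0,0,-0.98,0.5],
    [0,0,0,0,0,-0.98,0.5],
  ],
)

```text
time: 24.48
tool_pos: [592.3, 30.7, 182.2]
tcp_rot: [-135.9, -12.6, 80.1]
ft_force: [0.5, 0.3, -3.3]
finger_gap: 56.5
grip_force: 64.2
```

apply_moves(
  deltas=[
    [0,0,0,0,0,-0.98,0.5],
    [0,0,0,0,0,-0.98,0.5],
    [0,0,0,0,0,-0.98,0.5],
    [0,0,0,0,0,-0.98,0.5],
    [0,0,0,0,0,-0.98,0.5],
    [0,0,0,0,0,-0.98,0.5],
    [0,0,0,0,0,-0.98,0.5],
    [0,0,0,0,0,-0.98,0.5],
  ],
)

```text
time: 25.48
tool_pos: [592.3, 30.7, 182.2]
tcp_rot: [-149.0, -35.1, 111.1]
ft_force: [0.2, 0.5, -3.4]
finger_gap: 56.3
grip_force: 64.2
```

apply_moves(
  deltas=[
    [0,0,0,0,0,-0.98,0.5],
    [0,0,0,0,0,-0.98,0.5],
    [0,0,0,0,0,-0.98,0.5],
    [0,0,0,0,0,-0.98,0.5],
    [0,0,0,0,0,-0.98,0.5],
    [0,0,0,0,0,-0.98,0.5],
    [0,0,0,0,0,-0.98,0.5],
    [0,0,0,0,0,-0.98,0.5],
  ],
)

```text
time: 26.48
tool_pos: [592.3, 30.7, 182.2]
tcp_rot: [-179.7, -45.5, 156.9]
ft_force: [-0.4, -0.3, -2.1]
finger_gap: 56.1
grip_force: 64.2
```

Run:
```python
from kin import *
s=log(); p,R,q=s['tool_pos'],eul(s['tcp_rot']),s['joint_pos']; print(q.round(1),p.round(1),s['tcp_rot'].round(1))
for xy,y in (((520,50),157),((520,50),180),((480,60),157),((500,60),168)):
  for th in (60,65,70):
    q2,ok,a,b=path(p,R,[*xy,60],tool(y,th),q); print(xy,y,th,ok,round(a,1),round(b,1),q2.round(0))
go([510,55,120],tool(157.3,66),.5)
```

```text
[ -8.1  49.9  47.   12.9 126.9 -71.5] [592.3  30.7 182.2] [-179.7  -45.5  156.9]
(520, 50) 157 60 True 1.5 31.4 [ -9.  59.  54.  15. 125. -74.]
(520, 50) 157 65 True 2.1 26.7 [ -9.  63.  50.  17. 130. -73.]
(520, 50) 157 70 True 2.6 22.0 [ -9.  68.  45.  19. 135. -72.]
(520, 50) 180 60 True 2.4 27.2 [ -0.  63.  48.  -0. 129. -90.]
(520, 50) 180 65 True 2.4 22.0 [ -0.  67.  43.  -0. 135. -90.]
(520, 50) 180 70 True 2.9 16.8 [ -0.  72.  38.  -0. 140. -90.]
(480, 60) 157 60 True 2.8 35.1 [ -8.  53.  64.  15. 121. -75.]
(480, 60) 157 65 True 2.2 30.7 [ -9.  57.  60.  16. 126. -74.]
(480, 60) 157 70 True 2.0 26.4 [ -9.  62.  56.  18. 130. -73.]
(500, 60) 168 60 True 1.5 30.7 [ -4.  58.  56.   9. 126. -81.]
(500, 60) 168 65 True 2.0 25.9 [ -4.  63.  51.  10. 131. -80.]
(500, 60) 168 70 True 2.5 21.2 [ -4.  67.  47.  11. 135. -80.]
shift 4 x [0.129, -0.078, 0.87] [0, 0, 0, 0.5]
turn 5 x [0,0,0, [0.001, 0.895, -0.012] 0.5
```

apply_moves(
  deltas=[
    [-0.18,-0.06,0.96,0,0,0,0.5],
    [-0.18,-0.06,0.96,0,0,0,0.5],
    [-0.18,-0.06,0.96,0,0,0,0.5],
    [-0.18,-0.06,0.96,0,0,0,0.5],
    [0,0,0,0,0.89,0,0.5],
    [0,0,0,0,0.89,0,0.5],
    [0,0,0,0,0.89,0,0.5],
    [0,0,0,0,0.89,0,0.5],
  ],
)

```text
time: 27.48
tool_pos: [527.8, 49.7, 86.3]
tcp_rot: [-179.4, -61.9, 156.5]
ft_force: [0.1, -0.4, -2.8]
finger_gap: 56.6
grip_force: 65.0
```

apply_moves(
  deltas=[
    [0,0,0,0,0.89,0,0.5],
    [0,0,0,0,0.89,0,0.5],
    [0,0,0,0,0,0,0.5],
  ],
)

```text
time: 27.85
tool_pos: [527.1, 49.7, 84.5]
tcp_rot: [-179.0, -70.1, 156.0]
ft_force: [-0.3, 0.1, -3.3]
finger_gap: 56.4
grip_force: 65.0
```

Run:
```python
from h import *
s=log(); p=s['tool_pos'];R=eul(s['tcp_rot']); print(s['joint_pos'].round(1),p.round(1),s['tcp_rot'].round(1),s['ft_force'].round(1))
print('down 4mm', (R.inv().apply([0,0,-4])/30).round(3)); go(p-[0,0,p[2]-50],R,.5)
im,c=grab('scene'); q=proj(c,p)[0].astype(int); print(q)
cv2.imwrite('pics/s1.png',cv2.resize(im[q[1]-70:q[1]+70,q[0]-90:q[0]+90,::-1],None,fx=4,fy=4,interpolation=cv2.INTER_CUBIC))
```

```text
[ -8.9  67.   44.3  19.3 136.6 -70.5] [527.1  49.7  84.5] [-179.   -70.1  156. ] [-0.3  0.1 -3.3]
down 4mm [-0.125  0.001  0.045]
shift 2 x [-0.541, 0.004, 0.196] [0, 0, 0, 0.5]
turn 1 x [0,0,0, [0.0, 0.0, 0.0] 0.5
[341 205]
```

View pics/s1.png

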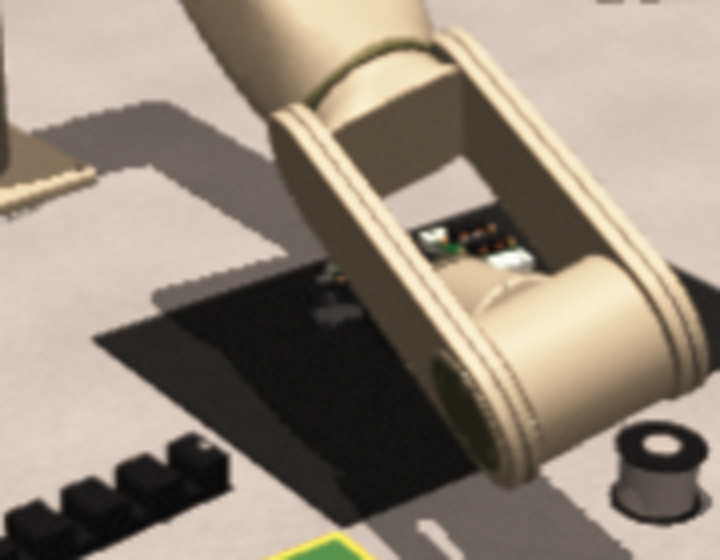

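The wrist hides the module in the scene view. The reel at lower right and the multimeter at the bottom are clear of it. Lowering to contact.

apply_moves(
  deltas=[
    [-0.54,0,0.196,0,0,0,0.5],
    [-0.54,0,0.196,0,0,0,0.5],
    [0,0,0,0,0,0,0.5],
  ],
)

```text
time: 28.28
tool_pos: [527.7, 49.6, 51.4]
tcp_rot: [-179.1, -69.9, 156.2]
ft_force: [-0.4, -0.1, -2.2]
finger_gap: 56.4
grip_force: 65.0
```

apply_moves(
  deltas=[
    [-0.125,0,0.045,0,0,0,0.5],
    [0,0,0,0,0,0,0.5],
  ],
)

```text
time: 28.52
tool_pos: [529.1, 49.3, 49.7]
tcp_rot: [-179.3, -69.7, 156.4]
ft_force: [1.6, 0.2, -2.1]
finger_gap: 56.5
grip_force: 65.0
```

apply_moves(
  deltas=[
    [-0.1,0,0.035,0,0,0,0.5],
    [0,0,0,0,0,0,0.5],
  ],
)

```text
time: 28.78
tool_pos: [529.0, 49.3, 46.3]
tcp_rot: [-179.3, -69.8, 156.3]
ft_force: [0.1, -0.3, -1.6]
finger_gap: 56.2
grip_force: 65.0
```

apply_moves(
  deltas=[
    [-0.1,0,0.035,0,0,0,0.5],
    [0,0,0,0,0,0,0.5],
    [0,0,0,0,0,0,0.5],
  ],
)

```text
time: 29.15
tool_pos: [529.0, 49.3, 43.2]
tcp_rot: [-179.3, -69.8, 156.3]
ft_force: [-0.2, 0.1, -2.8]
finger_gap: 56.4
grip_force: 65.0
```

apply_moves(
  deltas=[
    [-0.08,0,0.03,0,0,0,0.5],
    [0,0,0,0,0,0,0.5],
    [0,0,0,0,0,0,0.5],
  ],
)

```text
time: 29.52
tool_pos: [529.0, 49.3, 40.6]
tcp_rot: [-179.3, -69.8, 156.3]
ft_force: [-0.6, -0.0, -2.3]
finger_gap: 56.4
grip_force: 65.2
```

apply_moves(
  deltas=[
    [-0.08,0,0.03,0,0,0,0.5],
    [0,0,0,0,0,0,0.5],
    [0,0,0,0,0,0,0.5],
  ],
)

```text
time: 29.9
tool_pos: [529.3, 49.1, 40.0]
tcp_rot: [-179.4, -69.8, 156.5]
ft_force: [-0.1, -0.9, 7.5]
finger_gap: 56.4
grip_force: 65.7
```

apply_moves(
  deltas=[
    [-0.08,0,0.03,0,0,0,0.5],
    [0,0,0,0,0,0,0.5],
    [0,0,0,0,0,0,0.5],
  ],
)

```text
time: 30.28
tool_pos: [529.5, 48.9, 39.7]
tcp_rot: [-179.6, -69.9, 156.7]
ft_force: [0.3, -0.9, 17.5]
finger_gap: 56.6
grip_force: 66.1
```

apply_moves(
  deltas=[
    [0,0,0,0,0,0,1],
    [0,0,0,0,0,0,1],
    [0,0,0,0,0,0,1],
  ],
)

```text
time: 30.65
tool_pos: [529.0, 49.2, 35.5]
tcp_rot: [-179.3, -69.8, 156.3]
ft_force: [2.0, -0.3, 0.8]
finger_gap: 85.5
grip_force: 0.0
```

apply_moves(
  deltas=[
    [0,0,-0.4,0,0,0,1],
    [0,0,-0.4,0,0,0,1],
    [0,0,-0.4,0,0,0,1],
    [0,0,-0.4,0,0,0,1],
    [0,0,-0.5,0,0,0,1],
    [0,0,-0.5,0,0,0,1],
    [0,0,-0.6,0,0,0,1],
    [0,0,0,0,0,0,1],
  ],
)

```text
time: 31.65
tool_pos: [604.4, 15.1, 65.1]
tcp_rot: [-178.9, -70.2, 155.9]
ft_force: [-0.5, 0.1, -0.2]
finger_gap: 85.3
grip_force: 0.0
```

Run:
```python
from h import *
im,c=grab('wrist','w4.png')
```

```text
(no output)
```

View pics/w4.png

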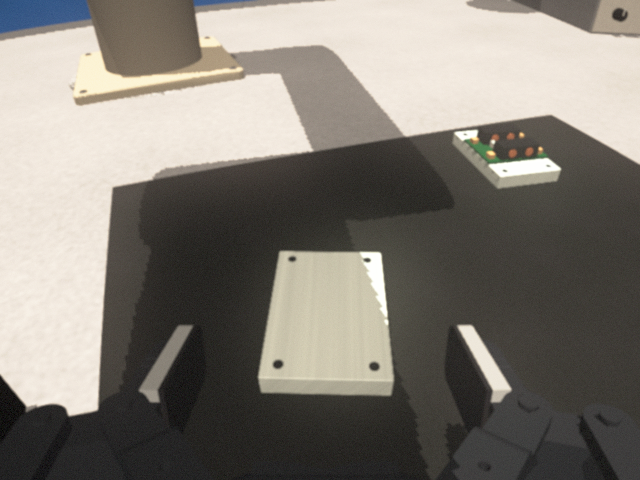

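Base face up and flat: the flipped module's corners are at about (280,252), (382,252), (392,390) and (260,388). Module B is at (505,155). Now to B.

Run:
```python
from kin import *
s=log(); p,R,q=s['tool_pos'],eul(s['tcp_rot']),s['joint_pos']
im=cv2.imread('pics/w4.png')[:,:,::-1]; c=cam('wrist')
print('A corners z29',plane(c,[(280,252),(382,252),(392,380),(260,378)],29).round(0)[:,:2].tolist())
f=go([470,250,190],tool(169,45),1)
print(path(p,R,*f,q))
```

```text
A corners z29 [[507.0, 29.0], [530.0, 83.0], [606.0, 46.0], [583.0, -6.0]]
shift 7 x [0.91, 0.773, 0.766] [0, 0, 0, 1]
turn 6 x [0,0,0, [0.367, -0.901, -0.246] 1
(array([ 11.89906922,  35.32809646,  67.30909697,  18.28906959,
       118.74437439, -64.33902516]), True, np.float64(22.32762455899215), np.float64(37.78562560653313))
```

apply_moves(
  deltas=[
    [0.91,0,0,0,0,0,1],
    [0.91,0.773,0.766,0,0,0,1],
    [0.91,0.773,0.766,0,0,0,1],
    [0.91,0.773,0.766,0,0,0,1],
    [0.91,0.773,0.766,0,0,0,1],
    [0.91,0.773,0.766,0,0,0,1],
    [0.91,0.773,0.766,0,0,0,1],
    [0,0.773,0.766,0,0,0,1],
  ],
)

```text
time: 32.7
tool_pos: [471.9, 251.4, 195.8]
tcp_rot: [179.8, -69.1, 157.2]
ft_force: [0.4, 0.4, -0.8]
finger_gap: 85.3
grip_force: 0.0
```

apply_moves(
  deltas=[
    [0,0,0,0.367,-0.9,-0.246,1],
    [0,0,0,0.367,-0.9,-0.246,1],
    [0,0,0,0.367,-0.9,-0.246,1],
    [0,0,0,0.367,-0.9,-0.246,1],
    [0,0,0,0.367,-0.9,-0.246,1],
    [0,0,0,0.367,-0.9,-0.246,1],
    [0,0,0,0,0,0,0.77],
  ],
)

```text
time: 33.58
tool_pos: [471.9, 250.8, 195.1]
tcp_rot: [179.7, -44.4, 169.3]
ft_force: [0.6, 0.4, 0.2]
finger_gap: 69.9
grip_force: 0.0
```

Run:
```python
from h import *
s=log(); print(s['joint_pos'].round(1),s['tool_pos'].round(1),s['tcp_rot'].round(1))
im,c=grab('wrist','w5.png'); print(proj(c,[(468,255,15),(404,267,15)]).round(0)); print(flanges(im,c,15))
t,ct=grab('top','top1.png')
g=t.astype(int);m=(g.min(2)>140); m[:205]=0;m[335:]=0;m[:,:135]=0;m[:,300:]=0
for k,st,ce,mk in comps(m,60): print(st,ce.round(1),plane(ct,ce,15).round(1))
```

```text
[ 12.   34.9  67.1  18.2 118.8 -64.3] [471.9 250.8 195.1] [179.7 -44.4 169.3]
[[329. 391.]
 [328. 306.]]
[(np.int32(99151), array([508.5, 174.2]), array([311.5, 457.6])), (np.int32(38682), array([102.4, 176.5]), array([242.2,  82.5])), (np.int32(1245), array([327.4, 304.8]), array([402.9, 266.7])), (np.int32(989), array([454.2, 353.2]), array([459.4, 355. ])), (np.int32(403), array([327.5, 344.5]), array([434. , 260.8])), (np.int32(1896), array([327.5, 390.4]), array([467.4, 254.3]))]
[247 205  31   3  60] [262.8 205.6] [[672.6  56.6  15. ]]
[252 232  35  40 778] [269.1 251.6] [[557.6  39.9  15. ]]
```

apply_moves(
  deltas=[
    [0,0,0,0,0,0.98,0.77],
    [0,0,0,0,0,0.98,0.77],
    [0,0,0,0,0,0.98,0.77],
    [0,0,0,0,0,0.98,0.77],
    [0,0,0,0,0,0.98,0.77],
    [0,0,0,0,0,0.98,0.77],
    [0,0,0,0,0,0.98,0.77],
    [0,0,0,0,0,0.98,0.77],
  ],
)

```text
time: 34.67
tool_pos: [470.8, 249.3, 191.4]
tcp_rot: [-149.6, -34.8, 123.1]
ft_force: [0.7, 0.6, -0.2]
finger_gap: 66.0
grip_force: 0.0
```

apply_moves(
  deltas=[
    [0,0,0,0,0,0.98,0.77],
    [0,0,0,0,0,0.98,0.77],
    [0,0,0,0,0,0.98,0.77],
    [0,0,0,0,0,0.98,0.77],
    [0,0,0,0,0,0.98,0.77],
    [0,0,0,0,0,0.98,0.77],
    [0,0,0,0,0,0.98,0.77],
    [0,0,0,0,0,0.98,0.77],
  ],
)

```text
time: 35.67
tool_pos: [470.8, 249.3, 191.4]
tcp_rot: [-136.5, -12.6, 91.9]
ft_force: [0.4, 0.1, -0.1]
finger_gap: 65.9
grip_force: 0.0
```

apply_moves(
  deltas=[
    [0,0,0,0,0,0.98,0.77],
    [0,0,0,0,0,0.98,0.77],
    [0,0,0,0,0,0.98,0.77],
    [0,0,0,0,0,0.98,0.77],
    [0,0,0,0,0,0.98,0.77],
    [0,0,0,0,0,0.98,0.77],
    [0,0,0,0,0,0.98,0.77],
    [0,0,0,0,0,0.98,0.77],
  ],
)

```text
time: 36.67
tool_pos: [470.8, 249.3, 191.4]
tcp_rot: [-136.5, 12.6, 66.0]
ft_force: [-0.6, -0.5, 0.0]
finger_gap: 65.6
grip_force: 0.0
```

apply_moves(
  deltas=[
    [0,0,0,0,0,0.98,0.77],
    [0,0,0,0,0,0.98,0.77],
    [0,0,0,0,0,0.98,0.77],
    [0,0,0,0,0,0.98,0.77],
    [0,0,0,0,0,0.98,0.77],
    [0,0,0,0,0,0.98,0.77],
    [0,0,0,0,0,0.98,0.77],
    [0,0,0,0,0,0.98,0.77],
  ],
)

```text
time: 37.67
tool_pos: [470.8, 249.3, 191.4]
tcp_rot: [-149.6, 34.8, 34.8]
ft_force: [-0.5, 0.2, 0.2]
finger_gap: 65.6
grip_force: 0.0
```

apply_moves(
  deltas=[
    [0,0,0,0,0,0.98,0.77],
    [0,0,0,0,0,0.98,0.77],
    [0,0,0,0,0,0.98,0.77],
    [0,0,0,0,0,0.98,0.77],
    [0,0,0,0,0,0.98,0.77],
    [0,0,0,0,0,0.98,0.77],
    [0,0,0,0,0,0.98,0.77],
    [0,0,0,0,0,0.98,0.77],
  ],
)

```text
time: 38.67
tool_pos: [470.8, 249.3, 191.4]
tcp_rot: [-179.8, 44.9, -10.8]
ft_force: [0.0, 0.3, -0.0]
finger_gap: 66.0
grip_force: 0.0
```

Run:
```python
from h import *
s=log(); print(s['joint_pos'].round(1),s['tool_pos'].round(1),s['tcp_rot'].round(1))
R=tool(-10.9,-45)
f=go([435.2,260.5,60],R,.77); go([435.2,260.5,20],R,.77,frm=f)
```

```text
[ 11.8  35.3  67.2  18.3 118.8 115.5] [470.8 249.3 191.4] [-179.8   44.9  -10.8]
shift 4 x [0.555, -0.033, 0.994] [0, 0, 0, 0.77]
turn 1 x [0,0,0, [-0.024, -0.018, 0.01] 0.77
shift 1 x [0.943, -0.0, 0.943] [0, 0, 0, 0.77]
turn 1 x [0,0,0, [0.0, 0.0, 0.0] 0.77
```

apply_moves(
  deltas=[
    [0.555,-0.033,0.994,0,0,0,0.77],
    [0.555,-0.033,0.994,0,0,0,0.77],
    [0.555,-0.033,0.994,0,0,0,0.77],
    [0.555,-0.033,0.994,0,0,0,0.77],
    [0,0,0,0,0,0,0.77],
    [0,0,0,0,0,0,0.77],
  ],
)

```text
time: 39.42
tool_pos: [436.0, 260.9, 61.4]
tcp_rot: [-179.6, 44.8, -10.6]
ft_force: [0.1, 0.7, -0.6]
finger_gap: 65.7
grip_force: 0.0
```

apply_moves(
  deltas=[
    [0.5,0,0.5,0,0,0,0.77],
    [0.4,0,0.4,0,0,0,0.77],
    [0,0,0,0,0,0,0.77],
    [0,0,0,0,0,0,0.77],
  ],
)

```text
time: 39.92
tool_pos: [435.2, 261.2, 22.2]
tcp_rot: [-179.7, 44.9, -10.5]
ft_force: [0.3, -0.1, 0.6]
finger_gap: 65.7
grip_force: 0.0
```

apply_moves(
  deltas=[
    [0.14,0,0.14,0,0,0,0.77],
    [0,0,0,0,0,0,0.77],
    [0,0,0,0,0,0,0.5],
    [0,0,0,0,0,0,0.5],
    [0,0,0,0,0,0,0.5],
    [0,0,0,0,0,0,0.5],
    [0,0,0,0,0,0,0.5],
  ],
)

```text
time: 40.8
tool_pos: [435.8, 261.3, 16.7]
tcp_rot: [-179.6, 44.8, -10.5]
ft_force: [4.4, -0.2, 5.4]
finger_gap: 56.0
grip_force: 65.3
```

apply_moves(
  deltas=[
    [-0.2,0,-0.2,0,0,0,0.5],
    [-0.6,0,-0.6,0,0,0,0.5],
    [-0.8,0,-0.8,0,0,0,0.5],
    [-0.8,0,-0.8,0,0,0,0.5],
    [-0.8,0,-0.8,0,0,0,0.5],
    [-0.4,0,-0.4,0,0,0,0.5],
    [0,0,0,0,0,-0.98,0.5],
    [0,0,0,0,0,-0.98,0.5],
  ],
)

```text
time: 41.8
tool_pos: [434.2, 260.6, 168.4]
tcp_rot: [-170.8, 44.1, 2.2]
ft_force: [-0.4, 0.2, -2.6]
finger_gap: 56.6
grip_force: 64.5
```

apply_moves(
  deltas=[
    [0,0,0,0,0,-0.98,0.5],
    [0,0,0,0,0,-0.98,0.5],
    [0,0,0,0,0,-0.98,0.5],
    [0,0,0,0,0,-0.98,0.5],
    [0,0,0,0,0,-0.98,0.5],
    [0,0,0,0,0,-0.98,0.5],
    [0,0,0,0,0,-0.98,0.5],
    [0,0,0,0,0,-0.98,0.5],
  ],
)

```text
time: 42.8
tool_pos: [434.0, 260.5, 168.0]
tcp_rot: [-144.7, 29.8, 44.1]
ft_force: [0.1, -0.3, -1.6]
finger_gap: 56.8
grip_force: 64.5
```

apply_moves(
  deltas=[
    [0,0,0,0,0,-0.98,0.5],
    [0,0,0,0,0,-0.98,0.5],
    [0,0,0,0,0,-0.98,0.5],
    [0,0,0,0,0,-0.98,0.5],
    [0,0,0,0,0,-0.98,0.5],
    [0,0,0,0,0,-0.98,0.5],
    [0,0,0,0,0,-0.98,0.5],
    [0,0,0,0,0,-0.98,0.5],
  ],
)

```text
time: 43.8
tool_pos: [434.0, 260.6, 167.9]
tcp_rot: [-135.4, 6.2, 72.9]
ft_force: [0.0, 0.0, -2.4]
finger_gap: 56.0
grip_force: 64.5
```

apply_moves(
  deltas=[
    [0,0,0,0,0,-0.98,0.5],
    [0,0,0,0,0,-0.98,0.5],
    [0,0,0,0,0,-0.98,0.5],
    [0,0,0,0,0,-0.98,0.5],
    [0,0,0,0,0,-0.98,0.5],
    [0,0,0,0,0,-0.98,0.5],
    [0,0,0,0,0,-0.98,0.5],
    [0,0,0,0,0,-0.98,0.5],
  ],
)

```text
time: 44.8
tool_pos: [434.0, 260.5, 168.0]
tcp_rot: [-138.4, -18.8, 99.1]
ft_force: [1.1, 0.2, -2.6]
finger_gap: 56.4
grip_force: 64.5
```

apply_moves(
  deltas=[
    [0,0,0,0,0,-0.98,0.5],
    [0,0,0,0,0,-0.98,0.5],
    [0,0,0,0,0,-0.98,0.5],
    [0,0,0,0,0,-0.98,0.5],
    [0,0,0,0,0,-0.98,0.5],
    [0,0,0,0,0,-0.98,0.5],
    [0,0,0,0,0,-0.98,0.5],
    [0,0,0,0,0,-0.98,0.5],
  ],
)

```text
time: 45.8
tool_pos: [434.0, 260.5, 168.0]
tcp_rot: [-155.7, -39.0, 133.5]
ft_force: [0.1, -1.2, -2.5]
finger_gap: 56.8
grip_force: 64.5
```

apply_moves(
  deltas=[
    [0,0,0,0,0,-0.98,0.5],
    [0,0,0,0,0,-0.98,0.5],
    [0,0,0,0,0,-0.98,0.5],
    [0,0,0,0,0,-0.98,0.5],
    [0,0,0,0,0,-0.98,0.5],
    [0,0,0,0,0,-0.98,0.5],
    [0,0,0,0,0,0,0.5],
    [0,0,0,0,0,0,0.5],
  ],
)

```text
time: 46.8
tool_pos: [434.4, 260.6, 168.5]
tcp_rot: [-179.9, -44.9, 168.8]
ft_force: [-0.9, 0.0, -2.7]
finger_gap: 56.6
grip_force: 64.5
```

Run:
```python
from kin import *
s=log(); p,R,q=s['tool_pos'],eul(s['tcp_rot']),s['joint_pos']; print(q.round(1),p.round(1),s['tcp_rot'].round(1))
f=go([430,250,60],tool(169,70),.5); print(path(p,R,*f,q)); go([430,250,44],tool(169,70),.5,frm=f); print('down4',(f[1].inv().apply([0,0,-4])/30).round(3))
```

```text
[ 13.4  31.8  74.5  18.7 114.7 -64.1] [434.4 260.6 168.5] [-179.9  -44.9  168.8]
shift 3 x [-0.833, -0.123, 0.872] [0, 0, 0, 0.5]
turn 6 x [0,0,0, [-0.0, 0.913, -0.004] 0.5
(array([ 10.16266273,  60.18560097,  58.74668812,  25.12845466,
       126.97642954, -66.70276716]), True, np.float64(3.8028854220202035), np.float64(29.553570458441584))
shift 1 x [-0.501, -0.0, 0.182] [0, 0, 0, 0.5]
turn 1 x [0,0,0, [0.0, 0.0, 0.0] 0.5
down4 [-0.125 -0.     0.046]
```

apply_moves(
  deltas=[
    [-0.833,-0.123,0.872,0,0,0,0.5],
    [-0.833,-0.123,0.872,0,0,0,0.5],
    [-0.833,-0.123,0.872,0,0,0,0.5],
    [0,0,0,0,0.913,0,0.5],
    [0,0,0,0,0.913,0,0.5],
    [0,0,0,0,0.913,0,0.5],
    [0,0,0,0,0.913,0,0.5],
    [0,0,0,0,0.913,0,0.5],
  ],
)

```text
time: 47.8
tool_pos: [430.7, 250.2, 60.4]
tcp_rot: [-179.8, -65.9, 168.8]
ft_force: [-0.3, 0.1, -1.7]
finger_gap: 56.3
grip_force: 64.6
```

apply_moves(
  deltas=[
    [0,0,0,0,0.913,0,0.5],
    [0,0,0,0,0,0,0.5],
    [-0.5,0,0.18,0,0,0,0.5],
    [0,0,0,0,0,0,0.5],
    [0,0,0,0,0,0,0.5],
  ],
)

```text
time: 48.42
tool_pos: [430.6, 250.3, 44.9]
tcp_rot: [180.0, -69.9, 169.0]
ft_force: [0.6, 0.1, -1.3]
finger_gap: 56.3
grip_force: 64.6
```

apply_moves(
  deltas=[
    [-0.1,0,0.036,0,0,0,0.5],
    [0,0,0,0,0,0,0.5],
    [0,0,0,0,0,0,0.5],
  ],
)

```text
time: 48.8
tool_pos: [430.7, 250.2, 41.5]
tcp_rot: [-180.0, -69.9, 169.0]
ft_force: [1.0, -0.1, -2.2]
finger_gap: 56.4
grip_force: 64.6
```

apply_moves(
  deltas=[
    [-0.09,0,0.03,0,0,0,0.5],
    [0,0,0,0,0,0,0.5],
    [0,0,0,0,0,0,0.5],
  ],
)

```text
time: 49.18
tool_pos: [431.2, 250.2, 40.3]
tcp_rot: [179.8, -70.0, 169.2]
ft_force: [0.2, -0.9, 6.8]
finger_gap: 56.4
grip_force: 65.3
```

apply_moves(
  deltas=[
    [0,0,0,0,0,0,1],
    [0,0,0,0,0,0,1],
    [0,0,0,0,0,0,1],
  ],
)

```text
time: 49.55
tool_pos: [430.7, 250.3, 38.5]
tcp_rot: [180.0, -69.9, 169.0]
ft_force: [0.8, 0.3, 0.6]
finger_gap: 85.5
grip_force: 0.0
```

apply_moves(
  deltas=[
    [0,0,-0.4,0,0,0,1],
    [0,0,-0.4,0,0,0,1],
    [0,0,-0.4,0,0,0,1],
    [0,0,-0.4,0,0,0,1],
    [0,0,-0.5,0,0,0,1],
    [0,0,-0.5,0,0,0,1],
    [0,0,-0.6,0,0,0,1],
    [0.8,0,0,0,0,0,1],
  ],
)

```text
time: 50.55
tool_pos: [510.5, 233.9, 91.1]
tcp_rot: [-179.7, -70.2, 168.6]
ft_force: [0.7, -0.6, -0.2]
finger_gap: 86.0
grip_force: 0.0
```

Run:
```python
from h import *
s=log();im,c=grab('wrist','w6.png'); t,ct=grab('top','top2.png')
for n,i,cc in (('w',im,c),('t',t,ct)):
  g=i.astype(int); m=(g.min(2)>70)&(g.max(2)-g.min(2)<40) if n=='w' else (g.min(2)>110)
  if n=='t': m[:208]=0;m[330:]=0;m[:,:138]=0;m[:,300:]=0
  for k,st,ce,mk in comps(m,250):
    if n=='w' and st[4]>30000: continue
    cn=cv2.findContours(mk.astype(np.uint8),0,1)[0][0]; r=cv2.minAreaRect(cn); print(n,st,ce.round(0),plane(cc,ce,29).round(1),r[1],r[2])
```

```text
w [  275   280   125   146 15435] [332. 355.] [[468.7 245.8  29. ]] (139.8484649658203, 123.98655700683594) 86.12147521972656
w [ 457  324   55   79 1427] [485. 363.] [[489.4 322.1  29. ]] (87.50312042236328, 24.018535614013672) 65.32313537597656
w [ 140  326   51   76 1137] [163. 364.] [[458.2 159.5  29. ]] (21.70484733581543, 84.34778594970703) 23.6705379486084
t [ 172  208   62  114 6258] [202. 266.] [[522.6 203.   29. ]] (60.99999237060547, 112.99998474121094) 0.0
t [252 231  35  42 821] [269. 252.] [[555.9  38.1  29. ]] (23.631736755371094, 34.91535949707031) 25.20112419128418
```

View pics/w6.png

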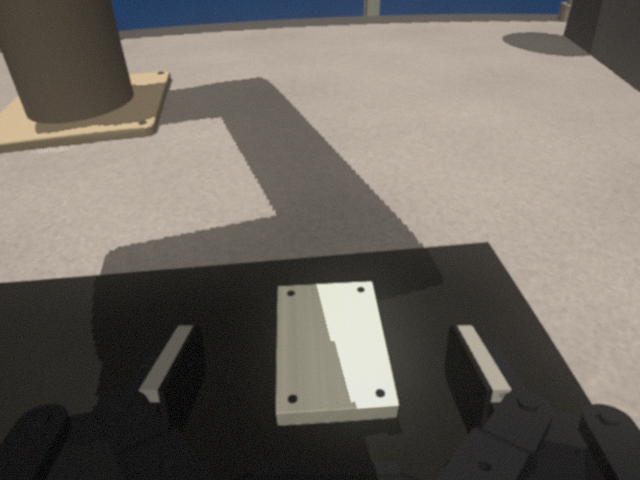

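Both modules lie base up; B fills about (276–398, 281–423). Next the capture button: triangulate its top and go there.

Run:
```python
from kin import *
ct=cam('top'); t=cv2.imread('pics/top0.png'); w=cv2.imread('pics/w1.png')
for n,i,(x0,x1,y0,y1) in (('b_top',t,(432,480,280,318)),('b_w',w,(190,255,340,440))):
    cv2.imwrite(f'pics/{n}.png',0*i)
a=cv2.resize(t[278:320,430:482],None,fx=8,fy=8,interpolation=cv2.INTER_CUBIC); b=cv2.resize(w[345:440,185:255],None,fx=3.5,fy=3.5,interpolation=cv2.INTER_CUBIC)
H=max(a.shape[0],b.shape[0]); o=np.zeros((H,a.shape[1]+b.shape[1],3),np.uint8); o[:a.shape[0],:a.shape[1]]=a; o[:b.shape[0],a.shape[1]:]=b; cv2.imwrite('pics/btn.png',o); print(a.shape,b.shape)
s=sense(); p,R,q=s['tool_pos'],eul(s['tcp_rot']),s['joint_pos']
f1=go([480,150,250],R,0); f2=go([480,150,250],tool(120,0),0,frm=f1); f3=go([447,-404,200],tool(120,0),0,frm=f2)
q1=path(p,R,*f1,q); q2=path(*f1,*f2,q1[0]); q3=path(*f2,*f3,q2[0]); print(q1,q2,q3)
```

```text
(336, 416, 3) (332, 245, 3)
shift 5 x [1.001, -0.594, -0.261] [0, 0, 0, 0]
turn 1 x [0,0,0, [0.0, 0.0, 0.0] 0
shift 1 x [0.0, 0.0, 0.0] [0, 0, 0, 0]
turn 15 x [0,0,0, [-0.433, -0.95, 0.621] 0
shift 16 x [-0.965, -0.637, 0.104] [0, 0, 0, 0]
turn 1 x [0,0,0, [0.0, 0.0, 0.0] 0
(array([  2.56710651,  49.69596121,  53.45460706,  22.03493906,
       144.11188055, -67.15343755]), True, np.float64(2.865170954531294), np.float64(12.418119445619823)) (array([ 1.15105446e+01, -7.83650821e+00,  1.00052584e+02,  1.30940665e-14,
        8.77839241e+01, -1.84894552e+01]), True, np.float64(9.374440341467576), np.float64(43.06741590143781)) (array([-4.69820821e+01,  9.24443859e+00,  8.80754512e+01,  6.05816943e-15,
        8.26801102e+01, -7.69820819e+01]), True, np.float64(8.446075450851605), np.float64(55.044548797270764))
```

View pics/btn.png

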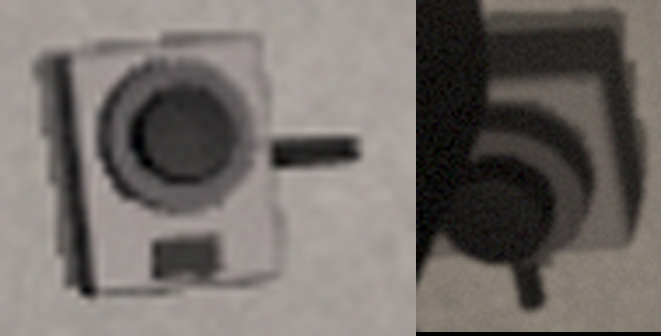

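The crop shows the button's top centre at about (190,130) in the top crop, i.e. (453.7,294.2) in the top image, and about (498,210) in the wrist crop, i.e. (208.4,405).

Run:
```python
from h import *
D=[eval(l) for l in open('log.txt')]; q,p,e=[d for d in D if abs(d[1][1]+216)<2][0]
c1=cam('wrist',dict(tool_pos=np.array(p),tcp_rot=np.array(e))); ct=cam('top'); cs=cam('scene')
b=tri([(ct,(453.7,294.2)),(c1,(208.4,405))]); print('btn',b.round(1),plane(ct,(453.7,294.2),36).round(1),proj(cs,b).round(0))
a=tri([(ct,(335.4,251.5)),(c1,(325,80.6))]); print('screw4',a.round(1)); a=tri([(ct,(412.7,250.8)),(c1,(326,310.5))]); print('screw1',a.round(1))
q,p,e=[d for d in D if abs(d[1][1]-29.8)<.5 and d[1][2]>230][0]; c2=cam('wrist',dict(tool_pos=np.array(p),tcp_rot=np.array(e)))
print('screw4 two wrist',tri([(c2,(133,226)),(c1,(325,80.6))]).round(1))
```

```text
btn [ 447.7 -405.1   41.4] [[ 448.9 -406.8   36. ]] [[191. 261.]]
screw4 [ 554.8 -122.4   33.2]
screw1 [ 555.9 -310.7   29.2]
screw4 two wrist [ 555.  -122.1   31. ]
```

apply_moves(
  deltas=[
    [1,-0.594,-0.261,0,0,0,0],
    [1,-0.594,-0.261,0,0,0,0],
    [1,-0.594,-0.261,0,0,0,0],
    [1,-0.594,-0.261,0,0,0,0],
    [1,-0.594,-0.261,0,0,0,0],
    [0,0,0,-0.433,-0.95,0.621,0],
    [0,0,0,-0.433,-0.95,0.621,0],
    [0,0,0,-0.433,-0.95,0.621,0],
  ],
)

```text
time: 51.65
tool_pos: [479.8, 149.8, 248.1]
tcp_rot: [-171.1, -56.0, 152.3]
ft_force: [-0.6, -0.3, -0.5]
finger_gap: 0.2
grip_force: 0.0
```

apply_moves(
  deltas=[
    [0,0,0,-0.433,-0.95,0.621,0],
    [0,0,0,-0.433,-0.95,0.621,0],
    [0,0,0,-0.433,-0.95,0.621,0],
    [0,0,0,-0.433,-0.95,0.621,0],
    [0,0,0,-0.433,-0.95,0.621,0],
    [0,0,0,-0.433,-0.95,0.621,0],
    [0,0,0,-0.433,-0.95,0.621,0],
    [0,0,0,-0.433,-0.95,0.621,0],
  ],
)

```text
time: 52.65
tool_pos: [479.8, 149.8, 248.4]
tcp_rot: [-173.6, -18.0, 130.3]
ft_force: [-0.3, -0.1, -0.2]
finger_gap: -0.0
grip_force: 0.0
```

apply_moves(
  deltas=[
    [0,0,0,-0.433,-0.95,0.621,0],
    [0,0,0,-0.433,-0.95,0.621,0],
    [0,0,0,-0.433,-0.95,0.621,0],
    [0,0,0,-0.433,-0.95,0.621,0],
    [-0.965,-0.637,0.104,0,0,0,0],
    [-0.965,-0.637,0.104,0,0,0,0],
    [-0.965,-0.637,0.104,0,0,0,0],
    [-0.965,-0.637,0.104,0,0,0,0],
  ],
)

```text
time: 53.65
tool_pos: [471.0, 10.5, 235.8]
tcp_rot: [-179.9, -0.0, 120.0]
ft_force: [-0.5, 0.4, -0.0]
finger_gap: 0.2
grip_force: 0.0
```

apply_moves(
  deltas=[
    [-0.965,-0.637,0.104,0,0,0,0],
    [-0.965,-0.637,0.104,0,0,0,0],
    [-0.965,-0.637,0.104,0,0,0,0],
    [-0.965,-0.637,0.104,0,0,0,0],
    [-0.965,-0.637,0.104,0,0,0,0],
    [-0.965,-0.637,0.104,0,0,0,0],
    [-0.965,-0.637,0.104,0,0,0,0],
    [-0.965,-0.637,0.104,0,0,0,0],
  ],
)

```text
time: 54.65
tool_pos: [454.2, -266.7, 210.8]
tcp_rot: [-179.9, -0.0, 120.0]
ft_force: [0.5, -1.0, -1.0]
finger_gap: -0.1
grip_force: 0.0
```

apply_moves(
  deltas=[
    [-0.965,-0.637,0.104,0,0,0,0],
    [-0.965,-0.637,0.104,0,0,0,0],
    [0,0,0,0,0,0,0],
  ],
)

```text
time: 55.02
tool_pos: [449.5, -336.6, 204.1]
tcp_rot: [-179.9, -0.1, 119.8]
ft_force: [-0.4, 0.2, -0.9]
finger_gap: 0.2
grip_force: 0.0
```

apply_moves(
  deltas=[
    [-0.965,-0.637,0.104,0,0,0,0],
    [-0.965,-0.637,0.104,0,0,0,0],
    [0,0,0.82,0,0,0,0],
    [0,0,0.82,0,0,0,0],
    [0,0,0.82,0,0,0,0],
    [0,0,0.82,0,0,0,0],
    [0,0,0.6,0,0,0,0],
    [0,0,0,0,0,0,0],
  ],
)

```text
time: 56.02
tool_pos: [445.2, -402.6, 80.5]
tcp_rot: [-179.9, -0.2, 120.0]
ft_force: [0.5, 0.1, 0.2]
finger_gap: -0.4
grip_force: 0.0
```

apply_moves(
  deltas=[
    [0,0,0.3,0,0,0,0],
    [0,0,0.15,0,0,0,0],
    [0,0,0,0,0,0,0],
  ],
)

```text
time: 56.4
tool_pos: [445.8, -404.1, 68.7]
tcp_rot: [-179.9, -0.0, 120.0]
ft_force: [0.7, 0.1, 1.0]
finger_gap: 0.1
grip_force: 0.0
```

apply_moves(
  deltas=[
    [0,0,0.25,0,0,0,0],
    [0,0,0,0,0,0,0],
  ],
)

```text
time: 56.65
tool_pos: [445.9, -404.2, 61.0]
tcp_rot: [-179.9, -0.0, 120.0]
ft_force: [-0.6, 0.2, 2.0]
finger_gap: -0.0
grip_force: 1.0
```

apply_moves(
  deltas=[
    [0,0,0.13,0,0,0,0],
    [0,0,0,0,0,0,0],
  ],
)

```text
time: 56.9
tool_pos: [446.0, -404.3, 57.6]
tcp_rot: [-179.9, -0.0, 120.0]
ft_force: [-0.3, 0.3, 3.9]
finger_gap: 0.1
grip_force: 2.0
```

apply_moves(
  deltas=[
    [0,0,0.1,0,0,0,0],
    [0,0,0,0,0,0,0],
  ],
)

```text
time: 57.15
tool_pos: [446.1, -404.4, 55.9]
tcp_rot: [-179.9, 0.0, 120.0]
ft_force: [-4.6, 4.5, 14.0]
finger_gap: 0.2
grip_force: 7.4
```

apply_moves(
  deltas=[
    [0,0,0.02,0,0,0,0],
    [0,0,0,0,0,0,0],
    [0,0,0,0,0,0,0],
  ],
)

```text
time: 57.52
tool_pos: [446.2, -404.5, 55.9]
tcp_rot: [-179.9, 0.0, 120.0]
ft_force: [-5.8, 6.2, 19.0]
finger_gap: -0.5
grip_force: 9.3
```

apply_moves(
  deltas=[
    [0,0,-0.5,0,0,0,0],
    [0,0,-1,0,0,0,0],
    [0,0,-1,0,0,0,0],
    [0,0,-1,0,0,0,1],
    [0,0,-1,0,0,0,1],
    [0,0,-1,0,0,0,1],
    [0,0,0,0,0,0,1],
  ],
)

```text
time: 58.4
tool_pos: [447.3, -405.2, 222.0]
tcp_rot: [-180.0, 0.3, 120.0]
ft_force: [-0.4, 0.3, 0.1]
finger_gap: 72.3
grip_force: 0.0
```

Run:
```python
from kin import *
s=log(); p,R,q=s['tool_pos'],eul(s['tcp_rot']),s['joint_pos']
t,ct=grab('top','top3.png'); g=t.astype(int); m=(g.min(2)>110); m[:208]=0;m[330:]=0;m[:,:138]=0;m[:,300:]=0
for k,st,ce,mk in comps(m,250):
    cn=cv2.findContours(mk.astype(np.uint8),0,1)[0][0]; r=cv2.minAreaRect(cn); b=plane(ct,cv2.boxPoints(r),29)[:,:2]; print(st,plane(ct,ce,29).round(1),b.round(0).tolist())
# insertion feasibility at the rack: tool yaw y, tilt th at slots
for nm,sy in (('s4',-149),('s1',-284),('s3',-194),('s2',-239)):
  for y in (90,-90):
    for th in (45,-45):
      for z in (60,130):
       for q0 in ([-20,30,80,40,100,-26],[-20,30,80,-40,100,-26],[-20,30,80,40,100,100],[-20,30,80,-40,100,100]):
        qq,e=ik(np.array([555,sy,z]),tool(y,th),q0)
        if e<1: print(nm,y,th,z,qq.round(0)); break
```

```text
[252 231  35  42 825] [[555.9  38.2  29. ]] [[530.0, 82.0], [608.0, 47.0], [583.0, -6.0], [505.0, 30.0]]
[170 274  28  37 823] [[458.7 247.9  29. ]] [[420.0, 282.0], [504.0, 273.0], [497.0, 214.0], [413.0, 223.0]]
s4 90 45 60 [-40.  36.  81.  33.  95. -47.]
s4 90 45 130 [-40.  30.  81.  33. 100. -44.]
s4 90 -45 60 [  5.  21. 102. -48.  70.  28.]
s4 90 -45 130 [  5.  14. 102. -47.  75.  22.]
s4 -90 45 60 [   5.   21.  102.  -48.   70. -152.]
s4 -90 -45 60 [-40.  36.  81.  33.  95. 133.]
s4 -90 -45 130 [-40.  30.  81.  33. 100. 136.]
s1 90 45 60 [-48.  48.  63.  29. 103. -50.]
s1 90 45 130 [-48.  43.  63.  30. 108. -47.]
s1 90 -45 60 [ -9.  20. 103. -53.  61.  20.]
s1 90 -45 130 [ -9.  13. 103. -50.  66.  13.]
s1 -90 -45 60 [-48.  48.  63.  29. 103. 130.]
s1 -90 -45 130 [-48.  43.  63.  30. 108. 133.]
s3 90 45 60 [-43.  40.  76.  32.  97. -48.]
s3 90 45 130 [-43.  34.  76.  32. 102. -45.]
s3 90 -45 60 [  0.  20. 103. -50.  67.  25.]
s3 90 -45 130 [  0.  13. 103. -48.  72.  19.]
s3 -90 -45 60 [-43.  40.  76.  32.  97. 132.]
s3 -90 -45 130 [-43.  34.  76.  32. 102. 135.]
s2 90 45 60 [-45.  43.  70.  30. 100. -49.]
s2 90 45 130 [-45.  38.  70.  31. 105. -46.]
s2 90 -45 60 [ -4.  20. 104. -52.  64.  23.]
s2 90 -45 130 [ -4.  13. 103. -49.  69.  16.]
s2 -90 -45 60 [-45.  43.  70.  30. 100. 131.]
s2 -90 -45 130 [-45.  38.  70.  31. 105. 134.]
```

Run:
```python
from kin import *
s=sense(); p,R,q=s['tool_pos'],eul(s['tcp_rot']),s['joint_pos']
f1=go([570,32,222],R,1); 
f2=go([570,32,222],tool(45,0),1,frm=f1); f3=go([570,32,222],tool(-24.5,0),1,frm=f2); 
a=path(p,R,*f1,q);b=path(*f1,*f2,a[0]); print(b,path(*f2,*f3,b[0]))
```

```text
shift 11 x [0.959, 0.985, -0.009] [0, 0, 0, 1]
turn 1 x [0,0,0, [0.0, 0.0, 0.0] 1
shift 1 x [0.0, 0.0, 0.0] [0, 0, 0, 1]
turn 17 x [0,0,0, [0.0, 0.001, 0.962] 1
shift 1 x [0.0, 0.0, 0.0] [0, 0, 0, 1]
turn 16 x [0,0,0, [-0.0, -0.0, 0.948] 1
(array([-1.93216051e+00,  3.65057562e+00,  9.17751586e+01, -1.90313410e-14,
        8.45742658e+01,  4.30678396e+01]), True, np.float64(9.362929894669314), np.float64(51.34484137449601)) (array([-1.93216051e+00,  3.65057562e+00,  9.17751586e+01, -6.48365054e-15,
        8.45742658e+01,  1.12567840e+02]), True, np.float64(8.687500000000256), np.float64(39.722160374636914))
```

apply_moves(
  deltas=[
    [0.959,0.985,0,0,0,0,1],
    [0.959,0.985,0,0,0,0,1],
    [0.959,0.985,0,0,0,0,1],
    [0.959,0.985,0,0,0,0,1],
    [0.959,0.985,0,0,0,0,1],
    [0.959,0.985,0,0,0,0,1],
    [0.959,0.985,0,0,0,0,1],
    [0.959,0.985,0,0,0,0,1],
  ],
)

```text
time: 59.45
tool_pos: [535.2, -85.1, 216.5]
tcp_rot: [-179.8, -0.2, 120.0]
ft_force: [0.2, -0.5, 0.7]
finger_gap: 85.4
grip_force: 0.0
```

apply_moves(
  deltas=[
    [0.959,0.985,0,0,0,0,1],
    [0.959,0.985,0,0,0,0,1],
    [0.959,0.985,0,0,0,0,1],
    [0,0,0,0,0,0.955,1],
    [0,0,0,0,0,0.955,1],
    [0,0,0,0,0,0.955,1],
    [0,0,0,0,0,0.955,1],
    [0,0,0,0,0,0.955,1],
  ],
)

```text
time: 60.45
tool_pos: [568.6, 32.5, 216.2]
tcp_rot: [-179.7, -0.0, 97.9]
ft_force: [0.9, 0.1, -0.8]
finger_gap: 85.3
grip_force: 0.0
```

apply_moves(
  deltas=[
    [0,0,0,0,0,0.955,1],
    [0,0,0,0,0,0.955,1],
    [0,0,0,0,0,0.955,1],
    [0,0,0,0,0,0.955,1],
    [0,0,0,0,0,0.955,1],
    [0,0,0,0,0,0.955,1],
    [0,0,0,0,0,0.955,1],
    [0,0,0,0,0,0.955,1],
  ],
)

```text
time: 61.45
tool_pos: [568.6, 32.5, 216.2]
tcp_rot: [-179.7, 0.1, 62.9]
ft_force: [-0.1, 0.2, 0.4]
finger_gap: 85.5
grip_force: 0.0
```

apply_moves(
  deltas=[
    [0,0,0,0,0,0.955,1],
    [0,0,0,0,0,0.955,1],
    [0,0,0,0,0,0.955,1],
    [0,0,0,0,0,0.955,1],
    [0,0,0,0,0,0.955,1],
    [0,0,0,0,0,0.955,1],
    [0,0,0,0,0,0.955,1],
    [0,0,0,0,0,0.955,1],
  ],
)

```text
time: 62.45
tool_pos: [568.6, 32.5, 216.2]
tcp_rot: [-179.9, 0.3, 27.9]
ft_force: [0.3, 0.4, -0.0]
finger_gap: 85.2
grip_force: 0.0
```

apply_moves(
  deltas=[
    [0,0,0,0,0,0.955,1],
    [0,0,0,0,0,0.955,1],
    [0,0,0,0,0,0.955,1],
    [0,0,0,0,0,0.955,1],
    [0,0,0,0,0,0.955,1],
    [0,0,0,0,0,0.955,1],
    [0,0,0,0,0,0.955,1],
    [0,0,0,0,0,0.955,1],
  ],
)

```text
time: 63.45
tool_pos: [568.6, 32.5, 216.2]
tcp_rot: [180.0, 0.3, -7.1]
ft_force: [-0.2, -0.6, -0.6]
finger_gap: 85.1
grip_force: 0.0
```

apply_moves(
  deltas=[
    [0,0,0,0,0,0.955,1],
    [0,0,0,0,0,0.955,1],
    [0,0,0,0,0,0.955,1],
    [0,0,0,0,0,0.955,1],
    [0,0,0,0,0,0,0.77],
    [0,0,0,0,0,0,0.77],
  ],
)

```text
time: 64.2
tool_pos: [569.2, 32.4, 217.3]
tcp_rot: [179.9, 0.2, -24.4]
ft_force: [-1.1, -0.1, -0.7]
finger_gap: 65.9
grip_force: 0.0
```

```bash
cat >> h.py <<'E'
def base(im,c,z=29,thr=75,xy=None,show=False):
    g=im.astype(int); m=(g.min(2)>thr)&(g.max(2)-g.min(2)<50); out=[]
    for k,st,ce,mk in comps(m,1500):
        cn=max(cv2.findContours(mk.astype(np.uint8),0,1)[0],key=cv2.contourArea); P=plane(c,cn.reshape(-1,2),z)[:,:2].astype(np.float32)
        r=cv2.minAreaRect(P); 
        if 40<min(r[1])<90 and 60<max(r[1])<120: 
            b=cv2.boxPoints(r); e=b[1]-b[0] if np.linalg.norm(b[1]-b[0])>np.linalg.norm(b[2]-b[1]) else b[2]-b[1]
            out.append((np.round(r[0],1),np.round(r[1],1),round(float(np.degrees(np.arctan2(e[1],e[0]))),1)))
    return out
E
python3 - <<'E'
from h import *
s=log(); print(s['joint_pos'].round(1),s['tool_pos'].round(1),s['tcp_rot'].round(1))
im,c=grab('wrist','w7.png')
for t in (75,90,110): print(t,base(im,c,29,t))
E
```

```text
[ -1.9   3.9  92.   -0.   84.3 112.5] [569.2  32.4 217.3] [179.9   0.2 -24.4]
75 []
90 [(array([551.9,  30.9]), array([73.8, 90.4]), -24.8)]
110 [(array([555.4,  36.8]), array([59.7, 86.4]), -24.6)]
```

View pics/w7.png

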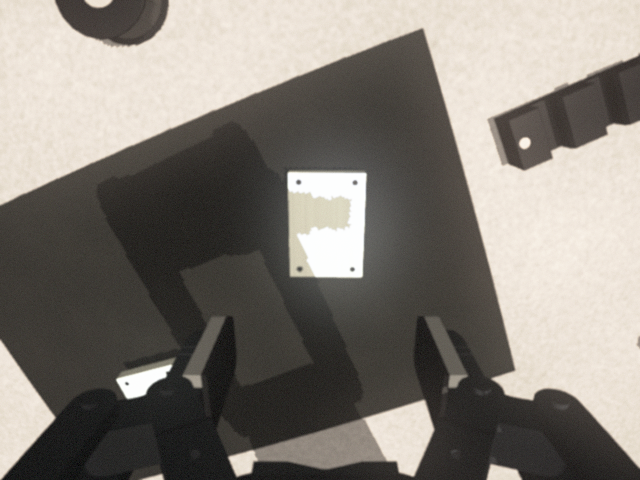

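A's holes are at (298,182), (355,182), (299,269) and (352,269), so the centre is about (326,225.5). The rack end is at (525,143).

Run:
```python
from h import *
c=cam('wrist'); print(plane(c,[(298,182),(355,182),(299,269),(352,269)],29).round(1), plane(c,[(298,182),(355,182),(299,269),(352,269)],29).mean(0).round(1))
R=tool(-24.6,-45); f=go([555.8,37.3,65],R,.77,rotfirst=True); go([555.8,37.3,22],R,.77,frm=f)
```

```text
[[596.1  41.8  29. ]
 [578.5   3.1  29. ]
 [532.3  71.4  29. ]
 [514.8  32.9  29. ]] [555.4  37.3  29. ]
turn 10 x [0,0,0, [0.003, -0.979, 0.003] 0.77
shift 4 x [0.815, 0.01, 0.984] [0, 0, 0, 0.77]
shift 1 x [1.014, -0.0, 1.014] [0, 0, 0, 0.77]
turn 1 x [0,0,0, [0.0, 0.0, 0.0] 0.77
```

apply_moves(
  deltas=[
    [0,0,0,0,-0.98,0,0.77],
    [0,0,0,0,-0.98,0,0.77],
    [0,0,0,0,-0.98,0,0.77],
    [0,0,0,0,-0.98,0,0.77],
    [0,0,0,0,-0.98,0,0.77],
    [0,0,0,0,-0.98,0,0.77],
    [0,0,0,0,-0.98,0,0.77],
    [0,0,0,0,-0.98,0,0.77],
  ],
)

```text
time: 65.25
tool_pos: [569.8, 32.3, 218.2]
tcp_rot: [180.0, 36.2, -24.5]
ft_force: [0.0, 0.0, -0.8]
finger_gap: 65.7
grip_force: 0.0
```

apply_moves(
  deltas=[
    [0,0,0,0,-0.98,0,0.77],
    [0,0,0,0,-0.98,0,0.77],
    [0.815,0.01,0.984,0,0,0,0.77],
    [0.815,0.01,0.984,0,0,0,0.77],
    [0.815,0.01,0.984,0,0,0,0.77],
    [0.815,0.01,0.984,0,0,0,0.77],
    [0,0,0,0,0,0,0.77],
    [0,0,0,0,0,0,0.77],
  ],
)

```text
time: 66.25
tool_pos: [556.7, 37.1, 67.1]
tcp_rot: [180.0, 45.0, -24.5]
ft_force: [0.8, -0.1, 1.0]
finger_gap: 65.8
grip_force: 0.0
```

Run:
```python
from h import *
s=sense(); print(s['tool_pos'].round(1),s['tcp_rot'].round(1)); im,c=grab('wrist'); print(flanges(im,c,29)) 
R=tool(-24.6,-45); go([555.6,37.2,20.5],R,.77)
```

```text
[556.7  37.1  67.1] [180.   45.  -24.5]
[(np.int32(18308), array([577.7, 313.4]), array([410.7, -62.3])), (np.int32(20531), array([326. , 219.5]), array([577.8,  27. ])), (np.int32(14873), array([ 75.9, 367.9]), array([397.6, 392.1])), (np.int32(15743), array([326.5, 374.6]), array([274.1, 163.6]))]
shift 2 x [0.537, 0.009, 0.578] [0, 0, 0, 0.77]
turn 1 x [0,0,0, [0.018, -0.033, 0.021] 0.77
```

apply_moves(
  deltas=[
    [0.537,0.009,0.565,0,0,0,0.77],
    [0.537,0.009,0.565,0,0,0,0.77],
    [0,0,0,0,0,0,0.77],
    [0,0,0,0,0,0,0.77],
    [0,0,0,0,0,0,0.77],
  ],
)

```text
time: 66.92
tool_pos: [555.3, 37.1, 19.8]
tcp_rot: [180.0, 44.9, -24.5]
ft_force: [0.3, 0.0, -0.2]
finger_gap: 66.0
grip_force: 0.0
```

apply_moves(
  deltas=[
    [0,0,0,0,0,0,0.5],
    [0,0,0,0,0,0,0.5],
    [0,0,0,0,0,0,0.5],
    [0,0,0,0,0,0,0.5],
    [0,0,0,0,0,0,0.5],
  ],
)

```text
time: 67.55
tool_pos: [555.7, 36.9, 20.0]
tcp_rot: [180.0, 44.9, -24.5]
ft_force: [4.6, -1.2, 5.8]
finger_gap: 56.9
grip_force: 65.1
```

Run:
```python
from h import *
s=sense(); print(s['tool_pos'].round(1).tolist(),s['tcp_rot'].round(2).tolist())
```

```text
[555.7, 36.9, 20.0] [179.99, 44.89, -24.5]
```

apply_moves(
  deltas=[
    [-0.2,0,-0.2,0,0,0,0.5],
    [-0.6,0,-0.6,0,0,0,0.5],
    [-0.8,0,-0.8,0,0,0,0.5],
    [-0.8,0,-0.8,0,0,0,0.5],
    [-0.8,0,-0.8,0,0,0,0.5],
    [-0.8,0,-0.8,0,0,0,0.5],
    [-0.4,0,-0.4,0,0,0,0.5],
    [0,0,0,0,0,0,0.5],
  ],
)

```text
time: 68.55
tool_pos: [555.4, 37.2, 207.4]
tcp_rot: [180.0, 44.8, -24.5]
ft_force: [0.3, -0.7, -3.2]
finger_gap: 56.5
grip_force: 64.3
```

Run:
```python
from kin import *
s=log(); p,R,q=s['tool_pos'],eul(s['tcp_rot']),s['joint_pos']; print(p.round(1),s['tcp_rot'].round(2))
# after roll -180: R*Rz(-180); then to yaw 90 th 45 
f1=(p,R*Ro.from_euler('z',-180,degrees=True)); q1=q.copy(); q1[5]-=180
f2=go([555,-149,200],tool(90,45),.5,frm=f1)
print(path(*f1,*f2,q1,16))
im,c=grab('wrist','w8.png')
```

```text
[555.4  37.2 207.4] [180.    44.82 -24.48]
shift 6 x [-0.331, -0.943, -0.272] [0, 0, 0, 0.5]
turn 11 x [0,0,0, [-0.917, 0.003, 0.92] 0.5
(array([-39.88321433,  25.95818394,  78.95107135,  34.14843353,
       104.84584668, -39.90336553]), True, np.float64(2.197226574693275), np.float64(51.68415332240028))
```

apply_moves(
  deltas=[
    [0,0,0,0,0,-0.98,0.5],
    [0,0,0,0,0,-0.98,0.5],
    [0,0,0,0,0,-0.98,0.5],
    [0,0,0,0,0,-0.98,0.5],
    [0,0,0,0,0,-0.98,0.5],
    [0,0,0,0,0,-0.98,0.5],
    [0,0,0,0,0,-0.98,0.5],
    [0,0,0,0,0,-0.98,0.5],
  ],
)

```text
time: 69.6
tool_pos: [553.9, 37.4, 203.4]
tcp_rot: [-149.4, 35.1, 21.4]
ft_force: [0.8, 0.5, -2.7]
finger_gap: 56.8
grip_force: 64.3
```

apply_moves(
  deltas=[
    [0,0,0,0,0,-0.98,0.5],
    [0,0,0,0,0,-0.98,0.5],
    [0,0,0,0,0,-0.98,0.5],
    [0,0,0,0,0,-0.98,0.5],
    [0,0,0,0,0,-0.98,0.5],
    [0,0,0,0,0,-0.98,0.5],
    [0,0,0,0,0,-0.98,0.5],
    [0,0,0,0,0,-0.98,0.5],
  ],
)

```text
time: 70.6
tool_pos: [553.9, 37.4, 203.4]
tcp_rot: [-136.2, 12.8, 52.6]
ft_force: [0.4, 0.5, -3.1]
finger_gap: 57.0
grip_force: 64.3
```

apply_moves(
  deltas=[
    [0,0,0,0,0,-0.98,0.5],
    [0,0,0,0,0,-0.98,0.5],
    [0,0,0,0,0,-0.98,0.5],
    [0,0,0,0,0,-0.98,0.5],
    [0,0,0,0,0,-0.98,0.5],
    [0,0,0,0,0,-0.98,0.5],
    [0,0,0,0,0,-0.98,0.5],
    [0,0,0,0,0,-0.98,0.5],
  ],
)

```text
time: 71.6
tool_pos: [553.9, 37.4, 203.4]
tcp_rot: [-136.2, -12.5, 78.4]
ft_force: [-0.9, 0.1, -2.4]
finger_gap: 57.1
grip_force: 64.3
```

apply_moves(
  deltas=[
    [0,0,0,0,0,-0.98,0.5],
    [0,0,0,0,0,-0.98,0.5],
    [0,0,0,0,0,-0.98,0.5],
    [0,0,0,0,0,-0.98,0.5],
    [0,0,0,0,0,-0.98,0.5],
    [0,0,0,0,0,-0.98,0.5],
    [0,0,0,0,0,-0.98,0.5],
    [0,0,0,0,0,-0.98,0.5],
  ],
)

```text
time: 72.6
tool_pos: [553.9, 37.4, 203.4]
tcp_rot: [-149.2, -34.9, 109.5]
ft_force: [-0.1, -0.0, -2.9]
finger_gap: 56.7
grip_force: 64.3
```

apply_moves(
  deltas=[
    [0,0,0,0,0,-0.98,0.5],
    [0,0,0,0,0,-0.98,0.5],
    [0,0,0,0,0,-0.98,0.5],
    [0,0,0,0,0,-0.98,0.5],
    [0,0,0,0,0,-0.98,0.5],
    [0,0,0,0,0,-0.98,0.5],
    [0,0,0,0,0,-0.98,0.5],
    [0,0,0,0,0,-0.98,0.5],
  ],
)

```text
time: 73.6
tool_pos: [553.9, 37.4, 203.4]
tcp_rot: [-179.7, -45.2, 155.1]
ft_force: [0.5, -0.1, -2.1]
finger_gap: 56.8
grip_force: 64.3
```

apply_moves(
  deltas=[
    [-0.331,-0.943,-0.272,0,0,0,0.5],
    [-0.331,-0.943,-0.272,0,0,0,0.5],
    [-0.331,-0.943,-0.272,0,0,0,0.5],
    [-0.331,-0.943,-0.272,0,0,0,0.5],
    [-0.331,-0.943,-0.272,0,0,0,0.5],
    [-0.331,-0.943,-0.272,0,0,0,0.5],
    [0,0,0,-0.917,0,0.92,0.5],
    [0,0,0,-0.917,0,0.92,0.5],
  ],
)

```text
time: 74.6
tool_pos: [552.8, -148.9, 196.4]
tcp_rot: [-179.5, -45.2, 142.8]
ft_force: [-0.6, 0.4, -2.7]
finger_gap: 56.8
grip_force: 64.4
```

apply_moves(
  deltas=[
    [0,0,0,-0.917,0,0.92,0.5],
    [0,0,0,-0.917,0,0.92,0.5],
    [0,0,0,-0.917,0,0.92,0.5],
    [0,0,0,-0.917,0,0.92,0.5],
    [0,0,0,-0.917,0,0.92,0.5],
    [0,0,0,-0.917,0,0.92,0.5],
    [0,0,0,-0.917,0,0.92,0.5],
    [0,0,0,-0.917,0,0.92,0.5],
  ],
)

```text
time: 75.6
tool_pos: [552.6, -148.6, 196.7]
tcp_rot: [-179.4, -44.8, 95.1]
ft_force: [-0.7, -0.2, -3.2]
finger_gap: 57.1
grip_force: 64.4
```

apply_moves(
  deltas=[
    [0,0,0,-0.917,0,0.92,0.5],
    [0,0,0,0,0,0,0.5],
    [0,0,0,0,0,0,0.5],
  ],
)

```text
time: 75.97
tool_pos: [553.1, -148.7, 198.1]
tcp_rot: [-179.6, -44.7, 89.6]
ft_force: [-0.2, -0.6, -2.4]
finger_gap: 57.0
grip_force: 64.8
```

Run:
```python
from h import *
s=log(); p,R=s['tool_pos'],eul(s['tcp_rot']); print(p.round(1),s['tcp_rot'].round(2),s['joint_pos'].round(1))
Rp=eul([180,44.9,-24.5]); mA=np.array([555.4,37.3,29]); pp=np.array([555.7,36.9,20.0])
# module frame: x axis yaw -24.6 (some sign), z down
mx=np.array([np.cos(np.radians(-24.6)),np.sin(np.radians(-24.6)),0]); 
o=Rp.inv().apply(mA-pp); X=Rp.inv().apply(mx); Z=Rp.inv().apply([0,0,-1])
print('now module centre',(p+R.apply(o)).round(1),'x',R.apply(X).round(3),'z',R.apply(Z).round(3))
im,c=grab('wrist','w9.png')
i,cs=grab('scene'); q=proj(cs,p)[0].astype(int); print(q)
cv2.imwrite('pics/s2.png',cv2.resize(i[q[1]-70:q[1]+90,q[0]-100:q[0]+100,::-1],None,fx=3.6,fy=3.6,interpolation=cv2.INTER_CUBIC))
```

```text
[ 553.1 -148.7  198.1] [-179.61  -44.74   89.64] [-39.8  25.8  79.3  33.8 104.6 -39.8]
now module centre [ 552.9 -157.7  197.7] x [0.007 0.006 1.   ] z [ 0.001  1.    -0.006]
[292 193]
```

View pics/s2.png

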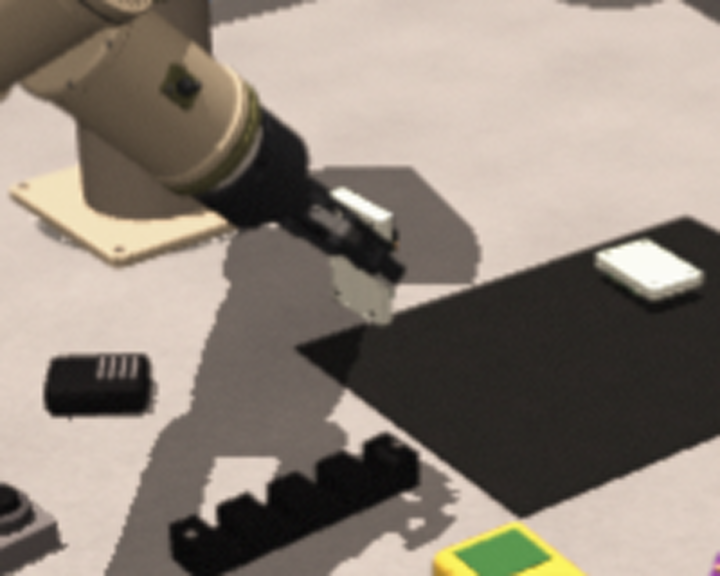

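The module hangs vertically above the rack, gripped at crop (370,260). B rests base up on the mat at (650,270). I check the plate's place in the hand numerically from the wrist view.

Run:
```python
from h import *
im=cv2.imread('pics/w9.png')[:,:,::-1]; c=cam('wrist')
ctr=np.array([552.9,-157.7,197.7])
P=[ctr+[dx,dy,42] for dx,dy in ((-29,0),(29,0),(29,12),(-29,12))]
pr=proj(c,P); print('pred',pr.round(1).tolist())
g=im.astype(int); m=(g.min(2)>90)&(g.max(2)-g.min(2)<50); x0,y0=(pr.min(0)-25).astype(int); x1,y1=(pr.max(0)+25).astype(int)
print(x0,x1,y0,y1)
cols=[int(pr[:,0].mean())+d for d in(-40,0,40)]
for u in cols: print(u,[(v,int(g[v,u].mean())) for v in range(max(0,y0),min(480,y1),3)])
```

```text
pred [[208.3, 351.9], [436.1, 351.5], [431.4, 306.1], [213.0, 306.6]]
183 461 281 376
282 [(281, 55), (284, 56), (287, 63), (290, 60), (293, 62), (296, 62), (299, 67), (302, 66), (305, 138), (308, 240), (311, 241), (314, 241), (317, 241), (320, 240), (323, 241), (326, 240), (329, 240), (332, 240), (335, 240), (338, 239), (341, 239), (344, 241), (347, 241), (350, 213), (353, 130), (356, 132), (359, 131), (362, 126), (365, 125), (368, 125), (371, 121), (374, 126)]
322 [(281, 61), (284, 52), (287, 60), (290, 63), (293, 65), (296, 61), (299, 69), (302, 67), (305, 130), (308, 238), (311, 239), (314, 239), (317, 239), (320, 238), (323, 241), (326, 240), (329, 241), (332, 241), (335, 241), (338, 240), (341, 240), (344, 240), (347, 240), (350, 216), (353, 130), (356, 127), (359, 127), (362, 126), (365, 129), (368, 129), (371, 123), (374, 123)]
362 [(281, 60), (284, 58), (287, 61), (290, 63), (293, 67), (296, 98), (299, 120), (302, 104), (305, 135), (308, 240), (311, 240), (314, 240), (317, 240), (320, 240), (323, 240), (326, 240), (329, 240), (332, 243), (335, 241), (338, 241), (341, 241), (344, 242), (347, 241), (350, 216), (353, 132), (356, 132), (359, 129), (362, 130), (365, 126), (368, 130), (371, 126), (374, 125)]
```

Run:
```python
from h import *
D=[eval(l) for l in open('log.txt')]; q,p,e=[d for d in D if abs(d[1][1]+216)<2][0]
c1=cam('wrist',dict(tool_pos=np.array(p),tcp_rot=np.array(e)))
im=cv2.imread('pics/w1.png').astype(float).mean(2); v=im[60:325,315:338].mean(1)
d=np.abs(np.diff(cv2.GaussianBlur(v[:,None],(1,3),0)[:,0])); 
print([(i+60,round(float(plane(c1,(325,i+60.5),30)[0][1]),1),round(float(v[i+1]-v[i]),1)) for i in range(1,len(d)-1) if d[i]>2 and d[i]>=d[i-1] and d[i]>=d[i+1]])
ctr=np.array([552.9,-157.7,197.7]); s=sense(); p=s['tool_pos']
R2=tool(90.2,45)
tgt=p+np.array([555.3,-154.95,80])-ctr; f=go(tgt,R2,.5,rotfirst=True); print(tgt)
```

```text
[(72, -116.4, -18.6), (75, -118.5, 4.7), (85, -125.6, -7.5), (166, -185.5, 6.9), (179, -195.7, -9.1), (188, -202.9, 7.2), (219, -228.3, -2.7), (222, -230.8, 3.1), (232, -239.3, -7.1), (242, -247.9, 5.9), (278, -280.1, -6.7), (292, -293.2, 4.1), (306, -306.6, 10.9), (313, -313.5, -8.7), (316, -316.5, 30.4)]
turn 1 x [0,0,0, [0.008, 0.062, -0.082] 0.5
shift 3 x [-0.903, 0.027, 0.946] [0, 0, 0, 0.5]
[ 556.03778666 -145.98565675   80.77037539]
```

apply_moves(
  deltas=[
    [0,0,0,0.008,0.062,-0.082,0.5],
    [-0.677,0.02,0.71,0,0,0,0.5],
    [-0.677,0.02,0.71,0,0,0,0.5],
    [-0.677,0.02,0.71,0,0,0,0.5],
    [-0.677,0.02,0.71,0,0,0,0.5],
    [0,0,0,0,0,0,0.5],
    [0,0,0,0,0,0,0.5],
    [0,0,0,0,0,0,0.5],
  ],
)

```text
time: 77.08
tool_pos: [557.0, -146.9, 83.0]
tcp_rot: [179.8, -44.9, 90.3]
ft_force: [0.2, 0.2, -1.9]
finger_gap: 56.6
grip_force: 64.7
```

```bash
cat > mod.py <<'E'
from h import *
def held(mc,mp,mrot,yaw):
    Rp=eul(mrot); mx=np.array([np.cos(np.radians(yaw)),np.sin(np.radians(yaw)),0])
    s=sense(); p,R=s['tool_pos'],eul(s['tcp_rot']); A=lambda v:R.apply(Rp.inv().apply(v))
    return p+A(np.array(mc)-mp),A(mx),A([0,0,-1]),p,R
E
python3 - <<'E'
from mod import *
c,x,z,p,R=held([555.4,37.3,29],[555.7,36.9,20],[180,44.9,-24.5],-24.6); print(c.round(1),x.round(3),z.round(3),p.round(1),sense()['tcp_rot'].round(2),sense()['ft_force'].round(1))
go(p+np.array([555.3,-154.95,68])-c,R,.5); print('down3',(R.inv().apply([0,0,-3])/30).round(3))
E
```

```text
[ 556.7 -155.9   82.6] [-0.001  0.004  1.   ] [-0.002  1.    -0.004] [ 557.  -146.9   83. ] [179.76 -44.89  90.26] [ 0.2  0.2 -1.9]
shift 1 x [-0.32, -0.049, 0.369] [0, 0, 0, 0.5]
turn 1 x [0,0,0, [0.0, 0.0, 0.0] 0.5
down3 [-0.071 -0.     0.071]
```

apply_moves(
  deltas=[
    [-0.16,-0.025,0.185,0,0,0,0.5],
    [-0.16,-0.025,0.185,0,0,0,0.5],
    [0,0,0,0,0,0,0.5],
    [0,0,0,0,0,0,0.5],
  ],
)

```text
time: 77.58
tool_pos: [554.5, -145.2, 66.6]
tcp_rot: [180.0, -45.0, 90.1]
ft_force: [-0.5, -0.2, -2.9]
finger_gap: 56.6
grip_force: 64.8
```

apply_moves(
  deltas=[
    [-0.1,0,0.1,0,0,0,0.5],
    [0,0,0,0,0,0,0.5],
    [0,0,0,0,0,0,0.5],
  ],
)

```text
time: 77.95
tool_pos: [554.5, -145.2, 62.4]
tcp_rot: [180.0, -45.0, 90.1]
ft_force: [0.1, -0.4, -2.6]
finger_gap: 57.1
grip_force: 64.8
```

apply_moves(
  deltas=[
    [-0.11,0,0.078,0,0,0,0.5],
    [0,0,0,0,0,0,0.5],
    [0,0,0,0,0,0,0.5],
  ],
)

```text
time: 78.32
tool_pos: [554.5, -145.9, 58.4]
tcp_rot: [180.0, -45.0, 90.1]
ft_force: [-0.0, 0.9, -3.1]
finger_gap: 57.4
grip_force: 64.8
```

apply_moves(
  deltas=[
    [-0.07,0,0.07,0,0,0,0.5],
    [0,0,0,0,0,0,0.5],
    [0,0,0,0,0,0,0.5],
  ],
)

```text
time: 78.7
tool_pos: [554.5, -145.9, 55.5]
tcp_rot: [180.0, -45.0, 90.1]
ft_force: [0.7, -0.2, -1.8]
finger_gap: 57.2
grip_force: 64.8
```

apply_moves(
  deltas=[
    [-0.04,0,0.04,0,0,0,0.5],
    [0,0,0,0,0,0,0.5],
    [0,0,0,0,0,0,0.5],
  ],
)

```text
time: 79.08
tool_pos: [554.7, -146.0, 54.2]
tcp_rot: [179.9, -45.0, 90.1]
ft_force: [-1.4, -0.4, 2.1]
finger_gap: 57.0
grip_force: 65.1
```

apply_moves(
  deltas=[
    [0,0,0,0,0,0,0.85],
    [0,0,0,0,0,0,0.85],
    [0,0,0,0,0,0,0.85],
    [0,0,-0.4,0,0,0,0.85],
    [0,0,-0.6,0,0,0,0.85],
    [0,0,-0.8,0,0,0,0.85],
    [0,0,-0.8,0,0,0,0.85],
    [0,0,-0.8,0,0,0,0.85],
  ],
)

```text
time: 80.08
tool_pos: [554.8, -219.8, 127.8]
tcp_rot: [179.9, -44.9, 90.1]
ft_force: [0.5, 0.9, 0.1]
finger_gap: 72.5
grip_force: 0.0
```

Run:
```python
from kin import *
s=log(); p,R,q=s['tool_pos'],eul(s['tcp_rot']),s['joint_pos']
im,c=grab('wrist','w10.png'); g=im.astype(int)
P=[(554+dx,y,96) for dx,y in ((-29,-155),(29,-155),(29,-143),(-29,-143))]; pr=proj(c,P); print(pr.round(1).tolist())
u=int(pr[:,0].mean()); m=g[:,u].mean(1)>200; print([v for v in range(1,480) if m[v]!=m[v-1]])
t,ct=grab('top','top4.png'); gg=t.astype(int); mm=gg.min(2)>110; mm[:208]=0;mm[330:]=0;mm[:,:138]=0;mm[:,300:]=0
for k,st,ce,mk in comps(mm,200): print(st,plane(ct,ce,29).round(1))
f1=go([555,-235,222],R,1); f2=go([555,-235,222],tool(90,0),1,frm=f1)
f3=go([470,245,222],tool(90,0),1,frm=f2); f4=go([470,245,222],tool(-7,0),1,frm=f3)
a=path(p,R,*f1,q);b=path(*f1,*f2,a[0]);d=path(*f2,*f3,b[0],16);e=path(*f3,*f4,d[0]); print(a[1:],b[1:],d[1:],e)
```

```text
[[263.1, 227.0], [384.0, 227.2], [382.5, 205.6], [264.6, 205.4]]
[208, 228]
[170 274  28  37 822] [[458.6 247.9  29. ]]
shift 3 x [0.619, -0.003, -0.838] [0, 0, 0, 1]
turn 1 x [0,0,0, [0.042, 0.038, 0.016] 1
shift 1 x [0.0, 0.0, 0.0] [0, 0, 0, 1]
turn 10 x [0,0,0, [0.002, -0.98, 0.002] 1
shift 16 x [1.0, -0.177, -0.0] [0, 0, 0, 1]
turn 1 x [0,0,0, [0.0, 0.0, 0.0] 1
shift 1 x [0.0, 0.0, 0.0] [0, 0, 0, 1]
turn 22 x [0,0,0, [0.0, -0.0, 0.962] 1
(True, np.float64(1.009979372274671), np.float64(45.03795802823079)) (True, np.float64(4.835171874316711), np.float64(56.57374633863951)) (True, np.float64(3.4607993693459127), np.float64(44.944445380333605)) (array([ 2.19885879e+01, -2.71463281e+00,  9.81755546e+01, -2.08639977e-14,
        8.45390782e+01,  1.18988588e+02]), True, np.float64(12.125000000000053), np.float64(33.30141194360644))
```

A stands seated; its top end is seen at rows 208–228, as predicted. Back to B.

apply_moves(
  deltas=[
    [0.619,0,-0.838,0,0,0,1],
    [0.619,0,-0.838,0,0,0,1],
    [0.619,0,-0.838,0,0,0,1],
    [0,0,0,0,-0.98,0,1],
    [0,0,0,0,-0.98,0,1],
    [0,0,0,0,-0.98,0,1],
    [0,0,0,0,-0.98,0,1],
    [0,0,0,0,-0.98,0,1],
  ],
)

```text
time: 81.18
tool_pos: [554.5, -231.8, 218.6]
tcp_rot: [180.0, -22.4, 90.1]
ft_force: [0.3, -0.0, 0.2]
finger_gap: 85.2
grip_force: 0.0
```

apply_moves(
  deltas=[
    [0,0,0,0,-0.98,0,1],
    [0,0,0,0,-0.98,0,1],
    [0,0,0,0,-0.98,0,1],
    [0,0,0,0,-0.98,0,1],
    [0,0,0,0,-0.98,0,1],
    [1,-0.177,0,0,0,0,1],
    [1,-0.177,0,0,0,0,1],
    [1,-0.177,0,0,0,0,1],
  ],
)

```text
time: 82.18
tool_pos: [538.0, -140.8, 218.5]
tcp_rot: [180.0, -0.1, 90.1]
ft_force: [-0.8, 0.6, -0.2]
finger_gap: 85.1
grip_force: 0.0
```

apply_moves(
  deltas=[
    [1,-0.177,0,0,0,0,1],
    [1,-0.177,0,0,0,0,1],
    [1,-0.177,0,0,0,0,1],
    [1,-0.177,0,0,0,0,1],
    [1,-0.177,0,0,0,0,1],
    [1,-0.177,0,0,0,0,1],
    [1,-0.177,0,0,0,0,1],
    [1,-0.177,0,0,0,0,1],
  ],
)

```text
time: 83.18
tool_pos: [495.1, 99.1, 218.8]
tcp_rot: [180.0, -0.1, 90.1]
ft_force: [-0.5, -0.5, -0.1]
finger_gap: 85.4
grip_force: 0.0
```

apply_moves(
  deltas=[
    [1,-0.177,0,0,0,0,1],
    [1,-0.177,0,0,0,0,1],
    [1,-0.177,0,0,0,0,1],
    [1,-0.177,0,0,0,0,1],
    [1,-0.177,0,0,0,0,1],
    [0,0,0,0,0,0.96,1],
    [0,0,0,0,0,0.96,1],
    [0,0,0,0,0,0.96,1],
  ],
)

```text
time: 84.18
tool_pos: [468.5, 248.2, 218.9]
tcp_rot: [-180.0, -0.1, 76.8]
ft_force: [1.1, -0.2, 0.1]
finger_gap: 85.3
grip_force: 0.0
```

apply_moves(
  deltas=[
    [0,0,0,0,0,0.96,1],
    [0,0,0,0,0,0.96,1],
    [0,0,0,0,0,0.96,1],
    [0,0,0,0,0,0.96,1],
    [0,0,0,0,0,0.96,1],
    [0,0,0,0,0,0.96,1],
    [0,0,0,0,0,0.96,1],
    [0,0,0,0,0,0.96,1],
  ],
)

```text
time: 85.18
tool_pos: [468.6, 248.0, 218.8]
tcp_rot: [-180.0, -0.0, 41.5]
ft_force: [0.2, 0.8, -0.5]
finger_gap: 85.4
grip_force: 0.0
```

apply_moves(
  deltas=[
    [0,0,0,0,0,0.96,0.77],
    [0,0,0,0,0,0.96,0.77],
    [0,0,0,0,0,0.96,0.77],
    [0,0,0,0,0,0.96,0.77],
    [0,0,0,0,0,0.96,0.77],
    [0,0,0,0,0,0.96,0.77],
    [0,0,0,0,0,0.96,0.77],
    [0,0,0,0,0,0.96,0.77],
  ],
)

```text
time: 86.18
tool_pos: [468.6, 248.0, 218.8]
tcp_rot: [-179.9, -0.0, 6.3]
ft_force: [-0.7, 0.7, 0.2]
finger_gap: 66.1
grip_force: 0.0
```

apply_moves(
  deltas=[
    [0,0,0,0,0,0.96,0.77],
    [0,0,0,0,0,0.96,0.77],
    [0,0,0,0,0,0.96,0.77],
    [0,0,0,0,0,0,0.77],
    [0,0,0,0,0,0,0.77],
  ],
)

```text
time: 86.8
tool_pos: [468.7, 248.0, 219.0]
tcp_rot: [-179.9, -0.0, -6.6]
ft_force: [-0.4, -0.4, -1.1]
finger_gap: 66.2
grip_force: 0.0
```

Run:
```python
from h import *
s=log(); print(s['joint_pos'].round(1),s['tool_pos'].round(1),s['tcp_rot'].round(1))
im,c=grab('wrist','w11.png'); print(proj(c,[(458.6,247.9,29)]))
for t in (75,90,100,110,120): print(t,base(im,c,29,t))
R=tool(-6.1,-45); f=go([458.6,247.5,65],R,.77,rotfirst=True); go([458.6,247.5,20],R,.77,frm=f)
```

```text
[ 22.3  -2.6  98.4   0.   84.2 118.9] [468.7 248.  219. ] [-179.9   -0.    -6.6]
[[326.50540359 221.47528658]]
75 [(array([450.3, 233.7]), array([ 88.3, 106.7]), -7.0)]
90 [(array([457.7, 243.2]), array([67., 87.]), -7.3)]
100 [(array([458.1, 246.6]), array([60.1, 87. ]), -7.2)]
110 [(array([458. , 246.9]), array([60.2, 85.4]), -6.7)]
120 [(array([458. , 246.9]), array([60. , 85.3]), -6.6)]
turn 10 x [0,0,0, [-0.006, -0.982, -0.011] 0.77
shift 4 x [0.848, 0.013, 0.967] [0, 0, 0, 0.77]
shift 2 x [0.53, -0.0, 0.53] [0, 0, 0, 0.77]
turn 1 x [0,0,0, [0.0, 0.0, 0.0] 0.77
```

apply_moves(
  deltas=[
    [0,0,0,0,-0.98,0,0.77],
    [0,0,0,0,-0.98,0,0.77],
    [0,0,0,0,-0.98,0,0.77],
    [0,0,0,0,-0.98,0,0.77],
    [0,0,0,0,-0.98,0,0.77],
    [0,0,0,0,-0.98,0,0.77],
    [0,0,0,0,-0.98,0,0.77],
    [0,0,0,0,-0.98,0,0.77],
  ],
)

```text
time: 87.85
tool_pos: [469.1, 247.9, 219.1]
tcp_rot: [-179.9, 36.0, -6.6]
ft_force: [-0.3, 0.1, -0.4]
finger_gap: 65.8
grip_force: 0.0
```

apply_moves(
  deltas=[
    [0,0,0,0,-0.98,0,0.77],
    [0,0,0,0,-0.98,0,0.77],
    [0.848,0.013,0.967,0,0,0,0.77],
    [0.848,0.013,0.967,0,0,0,0.77],
    [0.848,0.013,0.967,0,0,0,0.77],
    [0.848,0.013,0.967,0,0,0,0.77],
    [0,0,0,0,0,0,0.77],
    [0,0,0,0,0,0,0.77],
  ],
)

```text
time: 88.85
tool_pos: [459.7, 248.0, 66.4]
tcp_rot: [-179.8, 44.8, -6.6]
ft_force: [0.1, 0.3, 0.5]
finger_gap: 65.8
grip_force: 0.0
```

Run:
```python
from h import *
s=sense(); print(s['tool_pos'].round(1),s['tcp_rot'].round(1)); go([458,247.2,20],tool(-6.7,-45),.77)
```

```text
[459.7 248.   66.4] [-179.8   44.8   -6.6]
shift 2 x [0.527, 0.017, 0.567] [0, 0, 0, 0.77]
turn 1 x [0,0,0, [-0.018, -0.035, 0.017] 0.77
```

apply_moves(
  deltas=[
    [0.527,0.017,0.56,0,0,0,0.77],
    [0.527,0.017,0.56,0,0,0,0.77],
    [0,0,0,-0.018,-0.035,0.017,0.77],
    [0,0,0,0,0,0,0.77],
    [0,0,0,0,0,0,0.5],
    [0,0,0,0,0,0,0.5],
    [0,0,0,0,0,0,0.5],
    [0,0,0,0,0,0,0.5],
  ],
)

```text
time: 89.85
tool_pos: [458.2, 247.1, 19.6]
tcp_rot: [180.0, 45.0, -6.7]
ft_force: [4.1, 1.3, 3.9]
finger_gap: 57.4
grip_force: 64.6
```

Run:
```python
from h import *
s=sense(); print(s['tool_pos'].round(1).tolist(),s['tcp_rot'].round(2).tolist(),s['finger_gap'],s['grip_force'])
```

```text
[458.2, 247.1, 19.6] [179.98, 44.97, -6.75] 57.41072608035208 64.60627511143684
```

apply_moves(
  deltas=[
    [-0.2,0,-0.2,0,0,0,0.5],
    [-0.6,0,-0.6,0,0,0,0.5],
    [-0.8,0,-0.8,0,0,0,0.5],
    [-0.8,0,-0.8,0,0,0,0.5],
    [-0.8,0,-0.8,0,0,0,0.5],
    [-0.8,0,-0.8,0,0,0,0.5],
    [-0.5,0,-0.5,0,0,0,0.5],
    [0,0,0,0,0,0,0.5],
  ],
)

```text
time: 90.85
tool_pos: [458.6, 247.3, 212.0]
tcp_rot: [-180.0, 44.8, -6.7]
ft_force: [0.2, 0.3, -2.7]
finger_gap: 56.8
grip_force: 64.1
```

Run:
```python
from kin import *
s=log(); p,R,q=s['tool_pos'],eul(s['tcp_rot']),s['joint_pos']; print(p.round(1),s['tcp_rot'].round(2),s['finger_gap'],q.round(1))
f1=(p,R*Ro.from_euler('z',-180,degrees=True)); q1=q.copy(); q1[5]-=180
for sy in (-239,-284):
  f2=go([555,sy+3,210],tool(90.2,45),.5,frm=f1); print(path(*f1,*f2,q1,16))
```

```text
[458.6 247.3 212. ] [-179.96   44.83   -6.68] 56.78831491455596 [ 13.2  33.5  67.4  16.3 121.1 113. ]
shift 16 x [-0.228, -0.977, -0.221] [0, 0, 0, 0.5]
turn 13 x [0,0,0, [-0.984, 0.002, 0.988] 0.5
(array([-45.03269222,  33.60195139,  67.55003888,  32.19681261,
       110.84149218, -42.32769334]), True, np.float64(4.129313391568803), np.float64(45.68850781982442))
shift 18 x [-0.209, -0.951, -0.203] [0, 0, 0, 0.5]
turn 13 x [0,0,0, [-0.984, 0.002, 0.988] 0.5
(array([-47.40980212,  38.39754284,  60.80589288,  31.38210075,
       113.73019876, -43.36775033]), True, np.float64(4.364068366646842), np.float64(42.79980124298676))
```

apply_moves(
  deltas=[
    [0,0,0,0,0,-0.98,0.5],
    [0,0,0,0,0,-0.98,0.5],
    [0,0,0,0,0,-0.98,0.5],
    [0,0,0,0,0,-0.98,0.5],
    [0,0,0,0,0,-0.98,0.5],
    [0,0,0,0,0,-0.98,0.5],
    [0,0,0,0,0,-0.98,0.5],
    [0,0,0,0,0,-0.98,0.5],
  ],
)

```text
time: 91.85
tool_pos: [457.0, 246.9, 208.0]
tcp_rot: [-149.4, 35.1, 39.2]
ft_force: [-0.3, 0.1, -2.5]
finger_gap: 57.0
grip_force: 64.1
```

apply_moves(
  deltas=[
    [0,0,0,0,0,-0.98,0.5],
    [0,0,0,0,0,-0.98,0.5],
    [0,0,0,0,0,-0.98,0.5],
    [0,0,0,0,0,-0.98,0.5],
    [0,0,0,0,0,-0.98,0.5],
    [0,0,0,0,0,-0.98,0.5],
    [0,0,0,0,0,-0.98,0.5],
    [0,0,0,0,0,-0.98,0.5],
  ],
)

```text
time: 92.85
tool_pos: [457.0, 246.9, 208.0]
tcp_rot: [-136.3, 12.8, 70.4]
ft_force: [0.3, -0.8, -1.9]
finger_gap: 56.9
grip_force: 64.1
```

apply_moves(
  deltas=[
    [0,0,0,0,0,-0.98,0.5],
    [0,0,0,0,0,-0.98,0.5],
    [0,0,0,0,0,-0.98,0.5],
    [0,0,0,0,0,-0.98,0.5],
    [0,0,0,0,0,-0.98,0.5],
    [0,0,0,0,0,-0.98,0.5],
    [0,0,0,0,0,-0.98,0.5],
    [0,0,0,0,0,-0.98,0.5],
  ],
)

```text
time: 93.85
tool_pos: [457.0, 246.9, 208.0]
tcp_rot: [-136.2, -12.5, 96.1]
ft_force: [-0.3, 0.2, -2.8]
finger_gap: 56.9
grip_force: 64.1
```

apply_moves(
  deltas=[
    [0,0,0,0,0,-0.98,0.5],
    [0,0,0,0,0,-0.98,0.5],
    [0,0,0,0,0,-0.98,0.5],
    [0,0,0,0,0,-0.98,0.5],
    [0,0,0,0,0,-0.98,0.5],
    [0,0,0,0,0,-0.98,0.5],
    [0,0,0,0,0,-0.98,0.5],
    [0,0,0,0,0,-0.98,0.5],
  ],
)

```text
time: 94.85
tool_pos: [457.0, 246.9, 208.0]
tcp_rot: [-149.2, -34.9, 127.2]
ft_force: [-0.2, -0.4, -2.0]
finger_gap: 57.1
grip_force: 64.1
```

apply_moves(
  deltas=[
    [0,0,0,0,0,-0.98,0.5],
    [0,0,0,0,0,-0.98,0.5],
    [0,0,0,0,0,-0.98,0.5],
    [0,0,0,0,0,-0.98,0.5],
    [0,0,0,0,0,-0.98,0.5],
    [0,0,0,0,0,-0.98,0.5],
    [0,0,0,0,0,-0.98,0.5],
    [0,0,0,0,0,-0.98,0.5],
  ],
)

```text
time: 95.85
tool_pos: [457.0, 246.9, 208.0]
tcp_rot: [-179.7, -45.2, 172.9]
ft_force: [-0.2, 0.2, -2.1]
finger_gap: 56.6
grip_force: 64.1
```

apply_moves(
  deltas=[
    [-0.228,-0.977,-0.221,0,0,0,0.5],
    [-0.228,-0.977,-0.221,0,0,0,0.5],
    [-0.228,-0.977,-0.221,0,0,0,0.5],
    [-0.228,-0.977,-0.221,0,0,0,0.5],
    [-0.228,-0.977,-0.221,0,0,0,0.5],
    [-0.228,-0.977,-0.221,0,0,0,0.5],
    [-0.228,-0.977,-0.221,0,0,0,0.5],
    [-0.228,-0.977,-0.221,0,0,0,0.5],
  ],
)

```text
time: 96.85
tool_pos: [504.4, 4.2, 207.9]
tcp_rot: [-179.6, -45.2, 172.8]
ft_force: [0.4, 0.5, -2.6]
finger_gap: 57.1
grip_force: 64.2
```

apply_moves(
  deltas=[
    [-0.228,-0.977,-0.221,0,0,0,0.5],
    [-0.228,-0.977,-0.221,0,0,0,0.5],
    [-0.228,-0.977,-0.221,0,0,0,0.5],
    [-0.228,-0.977,-0.221,0,0,0,0.5],
    [-0.228,-0.977,-0.221,0,0,0,0.5],
    [-0.228,-0.977,-0.221,0,0,0,0.5],
    [-0.228,-0.977,-0.221,0,0,0,0.5],
    [-0.228,-0.977,-0.221,0,0,0,0.5],
  ],
)

```text
time: 97.85
tool_pos: [551.8, -237.6, 207.5]
tcp_rot: [-179.7, -45.2, 172.9]
ft_force: [0.2, 0.8, -2.3]
finger_gap: 56.9
grip_force: 64.2
```

apply_moves(
  deltas=[
    [0,0,0,-0.984,0,0.988,0.5],
    [0,0,0,-0.984,0,0.988,0.5],
    [0,0,0,-0.984,0,0.988,0.5],
    [0,0,0,-0.984,0,0.988,0.5],
    [0,0,0,-0.984,0,0.988,0.5],
    [0,0,0,-0.984,0,0.988,0.5],
    [0,0,0,-0.984,0,0.988,0.5],
    [0,0,0,-0.984,0,0.988,0.5],
  ],
)

```text
time: 98.85
tool_pos: [551.8, -236.6, 207.4]
tcp_rot: [-179.5, -45.0, 121.3]
ft_force: [0.7, -0.2, -1.8]
finger_gap: 57.0
grip_force: 64.2
```

apply_moves(
  deltas=[
    [0,0,0,-0.984,0,0.988,0.5],
    [0,0,0,-0.984,0,0.988,0.5],
    [0,0,0,-0.984,0,0.988,0.5],
    [0,0,0,-0.984,0,0.988,0.5],
    [0,0,0,-0.984,0,0.988,0.5],
    [0,0,0,0,0,0,0.5],
    [0,0,0,0,0,0,0.5],
  ],
)

```text
time: 99.72
tool_pos: [552.0, -236.6, 208.8]
tcp_rot: [-179.6, -44.7, 89.8]
ft_force: [0.5, 0.2, -2.8]
finger_gap: 56.7
grip_force: 64.6
```

```bash
cat > b.py <<'E'
from mod import *
def B(): return held([458,247.1,29],[458.2,247.1,19.6],[179.98,44.97,-6.75],-6.7)
E
python3 - <<'E'
from b import *
c,x,z,p,R=B(); print(c.round(1),x.round(3),z.round(3),p.round(1),sense()['tcp_rot'].round(2))
im,cc=grab('wrist','w12.png'); g=im.astype(int)
pr=proj(cc,[c+[dx,dy,42] for dx,dy in ((-29,0),(29,0),(29,12),(-29,12))]); print(pr.round(1).tolist())
for d in (-40,40):
    u=int(pr[:,0].mean())+d; m=g[:,u].mean(1)>190; print(u,[v for v in range(1,480) if m[v]!=m[v-1]])
R2=tool(90.2,45); R2c=p+R2.apply(R.inv().apply(c-p)); 
go(p+np.array([555.6,-244.9,78])-R2c,R2,.5,rotfirst=True)
E
```

```text
[ 552.1 -246.   208.7] [0.004 0.006 1.   ] [-0.002  1.    -0.006] [ 552.  -236.6  208.8] [-179.63  -44.67   89.84]
[[210.4, 352.9], [439.8, 353.2], [435.1, 307.4], [215.2, 307.3]]
285 [309, 352]
365 [245, 261, 309, 352]
turn 1 x [0,0,0, [-0.022, 0.074, -0.052] 0.5
shift 4 x [-0.765, 0.027, 0.777] [0, 0, 0, 0.5]
```

apply_moves(
  deltas=[
    [0,0,0,-0.022,0.074,-0.052,0.5],
    [-0.765,0.027,0.777,0,0,0,0.5],
    [-0.765,0.027,0.777,0,0,0,0.5],
    [-0.765,0.027,0.777,0,0,0,0.5],
    [-0.765,0.027,0.777,0,0,0,0.5],
    [0,0,0,0,0,0,0.5],
    [0,0,0,0,0,0,0.5],
    [0,0,0,0,0,0,0.5],
  ],
)

```text
time: 100.78
tool_pos: [556.6, -236.7, 80.8]
tcp_rot: [179.7, -44.8, 90.3]
ft_force: [0.5, -0.1, -1.7]
finger_gap: 56.9
grip_force: 64.5
```

Run:
```python
from b import *
c,x,z,p,R=B(); print(c.round(1),x.round(3),z.round(3),p.round(1),sense()['tcp_rot'].round(2),sense()['ft_force'].round(1))
go(p+np.array([555.6,-244.95,66])-c,R,.5)
```

```text
[ 556.7 -246.1   80.6] [-0.004  0.003  1.   ] [-0.002  1.    -0.003] [ 556.6 -236.7   80.8] [179.74 -44.85  90.26] [ 0.5 -0.1 -1.7]
shift 1 x [-0.315, -0.037, 0.373] [0, 0, 0, 0.5]
turn 1 x [0,0,0, [0.0, 0.0, 0.0] 0.5
```

apply_moves(
  deltas=[
    [-0.165,-0.02,0.178,0,0,0,0.5],
    [-0.165,-0.02,0.178,0,0,0,0.5],
    [0,0,0,0,0,0,0.5],
    [0,0,0,0,0,0,0.5],
  ],
)

```text
time: 101.28
tool_pos: [554.4, -235.3, 64.2]
tcp_rot: [180.0, -45.0, 90.1]
ft_force: [0.4, -0.4, -1.7]
finger_gap: 57.1
grip_force: 64.6
```

Run:
```python
from b import *
c,x,z,p,R=B(); print(c.round(1),x.round(3),z.round(3),p.round(1),sense()['ft_force'].round(1))
go(p+np.array([555.6,-244.95,57])-c,R,.5)
```

```text
[ 554.4 -244.7   64. ] [-0.001  0.001  1.   ] [-0.001  1.    -0.001] [ 554.4 -235.3   64.2] [ 0.4 -0.4 -1.7]
shift 1 x [-0.17, 0.04, 0.158] [0, 0, 0, 0.5]
turn 1 x [0,0,0, [0.0, 0.0, 0.0] 0.5
```

apply_moves(
  deltas=[
    [-0.09,0,0.08,0,0,0,0.5],
    [-0.08,0,0.08,0,0,0,0.5],
    [0,0,0,0,0,0,0.5],
    [0,0,0,0,0,0,0.5],
  ],
)

```text
time: 101.78
tool_pos: [554.5, -235.6, 57.2]
tcp_rot: [179.9, -45.0, 90.1]
ft_force: [-0.1, 0.1, -2.2]
finger_gap: 57.1
grip_force: 64.6
```

apply_moves(
  deltas=[
    [-0.05,0,0.05,0,0,0,0.5],
    [0,0,0,0,0,0,0.5],
    [0,0,0,0,0,0,0.5],
  ],
)

```text
time: 102.15
tool_pos: [554.5, -235.6, 55.1]
tcp_rot: [179.9, -45.0, 90.1]
ft_force: [0.2, 0.9, -1.7]
finger_gap: 56.8
grip_force: 64.6
```

apply_moves(
  deltas=[
    [-0.035,0,0.035,0,0,0,0.5],
    [0,0,0,0,0,0,0.5],
    [0,0,0,0,0,0,0.5],
  ],
)

```text
time: 102.52
tool_pos: [554.6, -235.7, 54.4]
tcp_rot: [179.9, -45.0, 90.1]
ft_force: [-1.8, -0.7, 5.6]
finger_gap: 56.9
grip_force: 65.1
```

Seated. Release and retreat.

apply_moves(
  deltas=[
    [0,0,0,0,0,0,0.85],
    [0,0,0,0,0,0,0.85],
    [0,0,0,0,0,0,0.85],
    [0,0,-0.4,0,0,0,0.85],
    [0,0,-0.6,0,0,0,0.85],
    [0,0,-0.8,0,0,0,0.85],
    [0,0,-0.8,0,0,0,0.85],
    [0,0,-0.8,0,0,0,0.85],
  ],
)

```text
time: 103.52
tool_pos: [554.6, -309.5, 127.7]
tcp_rot: [179.9, -44.9, 90.1]
ft_force: [-0.9, 0.4, -0.7]
finger_gap: 72.6
grip_force: 0.0
```

apply_moves(
  deltas=[
    [0,0,-0.9,0,0,0,0.85],
    [0,0,-0.9,0,0,0,0.85],
    [0,0,-0.9,0,0,0,0.85],
    [0,0,0,0,0,0,0.85],
    [0,0,0,0,0,0,0.85],
  ],
)

```text
time: 104.15
tool_pos: [554.4, -364.9, 182.7]
tcp_rot: [180.0, -45.0, 90.1]
ft_force: [-0.1, -0.5, 0.9]
finger_gap: 72.8
grip_force: 0.0
```

Run:
```python
from h import *
im,c=grab('wrist','w13.png'); i,cs=grab('scene'); q=proj(cs,[555,-200,50])[0].astype(int)
a=cv2.resize(i[q[1]-75:q[1]+75,q[0]-75:q[0]+75],(480,480),interpolation=cv2.INTER_CUBIC); b=cv2.resize(im,(320,240))
o=np.zeros((480,800,3),np.uint8); o[:,:480]=a; o[:240,480:]=b; t,ct=grab('top'); o[240:,480:]=cv2.resize(t[120:360,120:440],(320,240)); cv2.imwrite('pics/fin.png',o[:,:,::-1])
for y in (-149,-239): print(proj(c,[(526,y-6,96),(584,y-6,96),(584,y+6,96)]).round(0).tolist())
print(sense()['time'])
```

```text
[[287.0, 90.0], [365.0, 90.0], [364.0, 79.0]]
[[281.0, 191.0], [371.0, 192.0], [370.0, 176.0]]
104.3
```

View pics/fin.png

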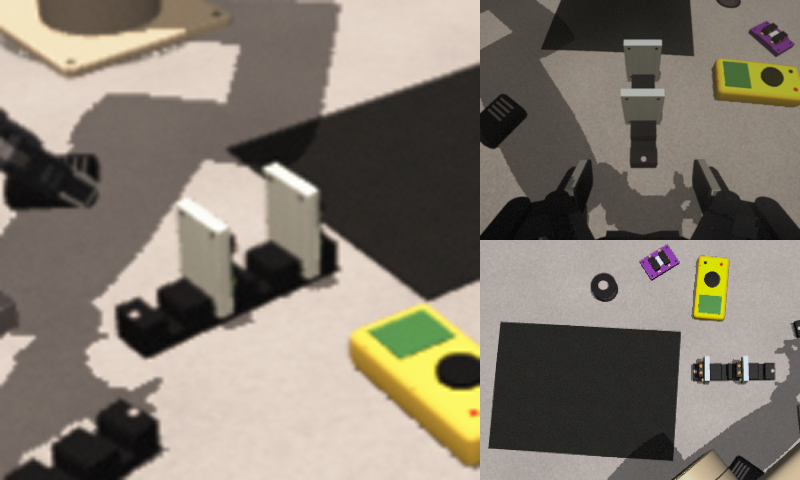

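Both modules stand upright in slots 2 and 4 (scene crop at (210,260) and (295,220)), the bystanders are where they were, and the gripper is clear.

```bash
python3 -c "from bench import hand_in; print(hand_in())"
```

```text
the job is handed in; nothing more can be done
None
```

The job is handed in: both modules present were turned base up on the mat, photographed, and now stand seated in rack slots 2 and 4, with the bystanders apparently unmoved; `hand_in` gave no verdict.

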